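# Gauge power parts and kit them in the nest tray

### The arm

A 6-joint arm with a two-finger parallel gripper is mounted at the origin on the work surface. World frame = base frame: x ahead of the robot, y to its left, z up, the work surface at z = 0. Lengths are in m, angles in rad, forces in N, time in s.
With the tool pointing down it reaches from about 0.35 to 0.925 m from the base axis. Payload 6.4 kg.
Tool frame: the origin (TCP) lies on the front face of the gripper's body, between the roots of the fingers; the fingertips stand 73 mm ahead of it and the grasp point (between the pads) lies 54 mm ahead of it; x points along the fingers, y is the direction in which the jaws open and shut, and the axes are right-handed (so a half turn about x gives the same grasp; the last joint's range is limited). The gripper opens to 85 mm and grips with 20 to 120 N. Pads are 22 mm wide; open, the fingers measure 114 mm over their backs; the gripper's body (76 mm by 85 mm) begins 54 mm behind the grasp point. The pads swing forward as they close: fully open they stand 13 mm farther back than shut.
Start: joints at [0.972, 0.245, 1.558, -0, 1.339, -0.174], TCP at [0.268, 0.592, 0.304] pointing down, gripper open.
Joint ranges: [-3.13, 3.13], [-1.02, 2.26], [0.13, 2.54], [-0.95, 4.09], [0.21, 2.88], [-2.74, 2.74]. Speed limits (rad/s): [2.57, 2.57, 3.14, 3.14, 3.14, 3.14].

### API

Orientations are given as a rotation vector (axis times angle).
In Python, from plant import arm gives the robot as it stands.
- The arm moves only by the tool send_rows, never from a script. Its argument "deltas" is a list that holds one entry, the list of rows, each a list of 7 numbers: the turn, a rotation vector about the tool's x, y, z as a fraction of full scale, then the shift along the tool's x, y, z as a fraction of full scale, then the closure, from 0 (fully open) to 1 (shut). In form: [[[ax, ay, az, x, y, z, gripper], ...]]. A call has 1 to 10 rows; each row shifts and turns the commanded pose from where the row before left it, along the tool's axes as they then stand; what a row does not reach is not made up. Full scale, the value 1, is 0.1 m for a shift and 180 degrees for a turn. A row lasts 1/10 s, in which the tool goes at most 50 mm and 8.59 degrees, less where a joint would pass 70% of its speed; a pose out of reach is approached as far as the arm can. A call with a number of a shift or a turn outside -1 to 1 is refused whole. A call with a gripper value outside its range is refused whole. The fingers move at their own pace and stop on an object; "grip_force" is the grip in N (left out, the last holds). Time passes only in rows, so rows that do not move let the fingers close. It gives the time, the measured TCP pose, the force and the opening at its end, in the units of the state.
- arm.get_state(): the state, without advancing time (a new reading comes with each control period).
- arm.grab_frame(name): name is "scene" or "top" or "wrist"; returns the picture (400x640x3 uint8, blue, green, red); there is no depth.
- arm.get_calibration(name): a dict with "vertical_fov" (degrees; the focal length in pixels is half the picture's height over the tangent of half this angle, whatever the lens; pixels are square), "cx", "cy" (the principal point, pixels), "position" and "orientation" of the camera in the world. Camera axes: x right, y down, z forward; pixel columns grow to the right and rows downward; lengths in m; the calibration is good to about 2 mm. A picture is of the moment at which its call begins: read the wrist's pose just before it. get_calibration takes no time and is no camera call; for the wrist camera it gives the pose at the moment of the call.
- arm.hand_in(): hands the job in, once; it reports no verdict.
The state is a dict: "t": time; "joint_positions": joint angles; "dq": joint speeds; "joint_efforts": joint torques, N m; "tcp_pos": TCP position; "orientation": TCP orientation; "wrist_force": force on the tool from outside, world axes, zero at the start; "moment": the same for the moment, N m; "finger_gap": finger opening in m.
Only numpy, scipy, OpenCV 4.12 (cv2) and the standard library are available. Lean on these libraries where they do the work, as an engineer would, in place of code of your own. Each camera call takes 0.05 s, during which the arm holds its last target.

### The job

Incoming inspection: first check the height gauge's zero by pushing its foot right down on the bare anvil, then gauge every part on the mat in the order of the log (heat sink, choke, power module, resistor; some are missing), laying it flat on the anvil under the foot and pushing the red knob so the foot rests lightly on its top. Put each gauged part fully down in the tray nest of its own shape, and leave the gauge sprung back up; do not disturb the circuit board, screwdriver or solder reel.

Things in the scene. Friction and masses are not known exactly. Their poses are not given: they have to be found in the camera images.
- anvil (a point): fixed bench height gauge: point on its flat ground steel anvil plate straight below the foot. z up; x along the gauge to its column, roughly away from the robot; y left. The anvil is 25 mm above the bench mat (the mat's top is 2 mm above the work surface). Plate x -87 to +43, y -38 to +38 mm. The near (-x) side of the foot is open.
- gauge: the same gauge, same axes, origin 25 mm below anvil. Dark base 20 mm high, x -90 to +115, y -45 to +45 mm. Column 26 x 34 mm at x = +90 mm, its top 108 mm above the anvil. It does not move.
- gauge_slide (a joint): the gauge's reading, in m: height of the foot's face above the anvil. 0 = foot on the bare anvil (end stop), 0.045 = top stop, where a light spring holds it when let go (pushing up 1.7 N at the top, 2.6 N at the bottom). The slide goes straight up and down; pushing down on the red knob lowers it, and it springs back by itself.
- foot_face (a point): centre of the underside of the foot, a steel disc 14 mm across, on the near end of a 16 mm wide, 12 mm high arm that runs in +x to the slide. The arm's top is 24 mm (a screw head on it 27 mm) above the foot's face, its near end 12 mm nearer than the foot's axis.
- knob_top (a point): centre of the flat top of the red round push knob on the slide, 28 mm across, 24 mm high; 56 mm from the foot's axis towards the column and 58 mm above the foot's face, so 58 mm above the anvil at reading 0 and 103 mm at rest. Nothing stands above it; the column's cap begins 17 mm beyond the knob's axis, 100 to 108 mm above the anvil.
- heatsink_c (a point): black finned aluminium heat sink, a rectangle 100 mm long (x), 42 mm wide (y), 32 mm high (fins run along x, treat as solid), about 160 g; point at its centre, half-way up; z up
- choke_c (a point): orange oval potted choke, 100 mm long (x) with half-round ends, 34 mm wide (y), 28 mm high, about 150 g; point at its centre, half-way up; z up
- module_c (a point): white power module: body 80 mm (x) x 40 mm (y), 20 mm high, with a mounting ear 10 mm long, 20 mm wide and 5 mm thick at the foot of each end (100 mm overall), about 120 g; point at its centre, half-way up the 20 mm; z up
- resistor_c (a point): gold aluminium-cased power resistor: bar 100 mm (x) x 26 mm (y), 24 mm high, with a mounting flange 24 mm (x) x 46 mm (y), 4 mm thick at the foot of its middle, about 140 g; point at its centre, half-way up; z up
- nest_heatsink_floor (a point): nest for the heat sink: pocket rectangular, 105 x 47 mm, 6 mm deep (2.5 mm play all round), in a grey insert 120 x 77 mm, top 12 mm above the mat; four inserts stand two by two in a black tray, in any order, 122 mm apart in x, 79 mm in y; fixed. Point at the centre of the pocket's floor, 6 mm above the bench mat; x along the pocket's length, z up. The part stands in it with its x along this x, either way round.
- nest_choke_floor (a point): nest for the choke: pocket oval, 105 x 39 mm, 6 mm deep (2.5 mm play all round), in a grey insert 120 x 77 mm, top 12 mm above the mat; four inserts stand two by two in a black tray, in any order, 122 mm apart in x, 79 mm in y; fixed. Point at the centre of the pocket's floor, 6 mm above the bench mat; x along the pocket's length, z up. The part stands in it with its x along this x, either way round.
- nest_module_floor (a point): nest for the power module: pocket a rectangle 85 x 45 mm with a bay 25 mm wide at each end (105 mm overall), 6 mm deep (2.5 mm play all round), in a grey insert 120 x 77 mm, top 12 mm above the mat; four inserts stand two by two in a black tray, in any order, 122 mm apart in x, 79 mm in y; fixed. Point at the centre of the pocket's floor, 6 mm above the bench mat; x along the pocket's length, z up. The part stands in it with its x along this x, either way round.
- nest_resistor_floor (a point): nest for the resistor: pocket a slot 105 x 31 mm with a bay 29 mm long at each side of its middle (51 mm across), 6 mm deep (2.5 mm play all round), in a grey insert 120 x 77 mm, top 12 mm above the mat; four inserts stand two by two in a black tray, in any order, 122 mm apart in x, 79 mm in y; fixed. Point at the centre of the pocket's floor, 6 mm above the bench mat; x along the pocket's length, z up. The part stands in it with its x along this x, either way round.
- board: bystander: green circuit board 90 x 80 mm lying flat beyond the parts, origin at the centre of its underside
- driver: bystander: screwdriver lying on the mat between the robot and the parts, origin at its underside
- reel: bystander: metal solder reel, 56 mm across and 25 mm high, between the robot and the gauge, origin at the centre of its underside
Things that resemble listed ones, but are neither listed nor needed, are in the scene too. Of the things that look like the part that bears resistor_c, the largest one is meant.

How it is judged:
By the outcome, as a careful person would: the job done as asked, in the order asked, and still so for the second after the job is handed in, with the robot touching nothing.
Of heatsink, choke, module, resistor only 2 to 3 are there at a start; the rules pass over those that are not, and their reading is None.
At some moment in a run one of heatsink, choke, module, resistor may be knocked a few centimetres aside while the robot is not near it.
Once in a run the grip may slacken for a moment while it holds something.
It also fails if it takes over 210 s, if anything falls off the work surface, if the arm or the gripper's body presses on something with over 40 N, if the wrist force passes 120 N, or if a joint passes its speed limit or range.

## Working session

There is one attempt and no reset: what is moved stays moved. The work goes in short steps, Python scripts to look and compute and a tool call to move; the robot and the scene stay as the last step left them, time stands still between calls to the robot, and variables do not carry over. Pictures are saved under pics/ and viewed, and the job is handed in when it is done.

Besides the shell and the picture viewer there is one more tool, called by a JSON object that holds its "method" and its "body". send_rows: Moves the arm, as the interface text tells. Its arguments: {"type":"object","properties":{"deltas":{"type":"array"},"grip_force":{"type":"number"}},"required":["deltas"]}

```bash
ls; mkdir -p pics; python3 - <<'E'
from plant import arm
import cv2
print(arm.get_state())
for n in ["scene","top","wrist"]:
    print(n,arm.get_calibration(n)); cv2.imwrite(f"pics/{n}0.png",arm.grab_frame(n))
E
```

```text
pics
{'t': 0.0, 'joint_positions': array([ 9.71894983e-01,  2.45844051e-01,  1.55906946e+00,  2.55700985e-05,
        1.33867542e+00, -1.74099438e-01]), 'dq': array([ 0.00023049,  0.00159897,  0.00054172, -0.00138355, -0.00097615,
       -0.00082536]), 'joint_efforts': array([-1.45784510e-03, -4.29512930e+01, -3.26119781e+01, -1.92954849e-04,
        5.30656849e-03,  2.05772091e-05]), 'tcp_pos': array([0.26763315, 0.59186916, 0.30273119]), 'orientation': array([ 0.3317703 ,  1.54577251, -0.3346782 ]), 'wrist_force': array([ 0.0954057 , -0.19491312, -0.20829668]), 'moment': array([-0.0280677 ,  0.03010609, -0.03582279]), 'finger_gap': 0.08568712591389423}
scene {'vertical_fov': 57.39835740634361, 'cx': 316.4053620395792, 'cy': 199.70817250625055, 'position': array([0.81893088, 0.44646024, 0.82343403]), 'orientation': array([-0.83483428, -2.71177402,  0.85701056])}
top {'vertical_fov': 43.590824246102166, 'cx': 318.69883993119004, 'cy': 196.99481083557578, 'position': array([0.48986678, 0.01803192, 1.16499503]), 'orientation': array([-2.22132706,  2.17543002, -0.04827439])}
wrist {'vertical_fov': 68.98217311675747, 'cx': 316.29939025151845, 'cy': 203.85002981167267, 'position': array([0.19713045, 0.62449996, 0.37419355]), 'orientation': array([2.41678569, 1.55843642, 0.23822674])}
```

View pics/top0.png

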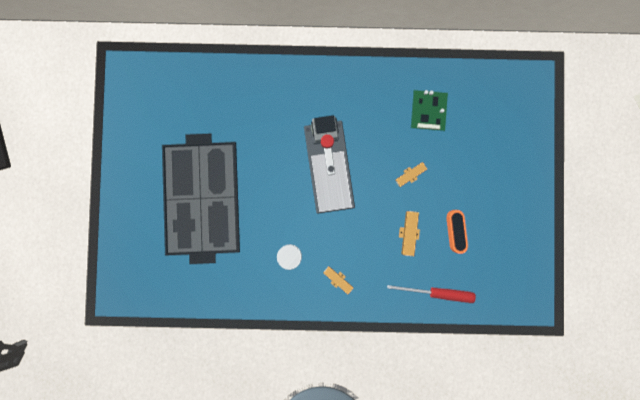

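View pics/scene0.png

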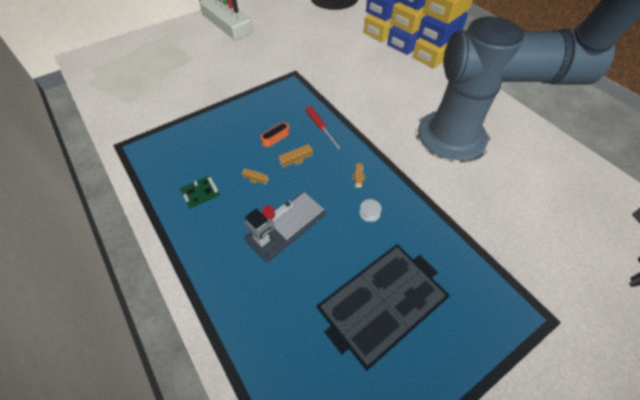

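View pics/wrist0.png

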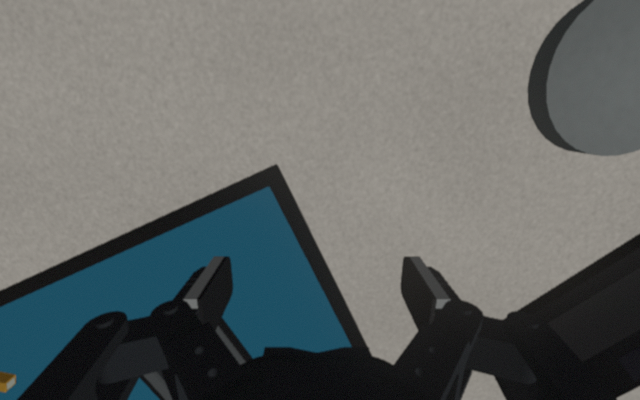

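```bash
cat > h.py <<'E'
from plant import arm
import numpy as np, cv2
from scipy.spatial.transform import Rotation as R
def cam(n):
    c=arm.get_calibration(n); f=200/np.tan(np.radians(c["vertical_fov"])/2)
    return np.array([[f,0,c["cx"]],[0,f,c["cy"]],[0,0,1]]),R.from_rotvec(c["orientation"]).as_matrix(),np.array(c["position"])
def cast(c,px,z):
    K,Rm,p=c; px=np.atleast_2d(px).astype(float)
    d=(Rm@np.linalg.inv(K)@np.c_[px,np.ones(len(px))].T).T
    return p+d*((z-p[2])/d[:,2])[:,None]
def proj(c,P):
    K,Rm,p=c; q=(K@Rm.T@(np.atleast_2d(P)-p).T).T
    return q[:,:2]/q[:,2:]
E
python3 - <<'E'
import cv2
a=cv2.imread('pics/top0.png')
cv2.imwrite('pics/c1.png',cv2.resize(a[125:270,155:255],None,fx=5.5,fy=4,interpolation=cv2.INTER_CUBIC)[:, :])
cv2.imwrite('pics/c2.png',cv2.resize(a[150:310,310:490],None,fx=3.7,fy=3.7,interpolation=cv2.INTER_CUBIC))
cv2.imwrite('pics/c3.png',cv2.resize(a[105:220,290:370],None,fx=5,fy=5,interpolation=cv2.INTER_CUBIC))
E
```

```text
(no output)
```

View pics/c1.png

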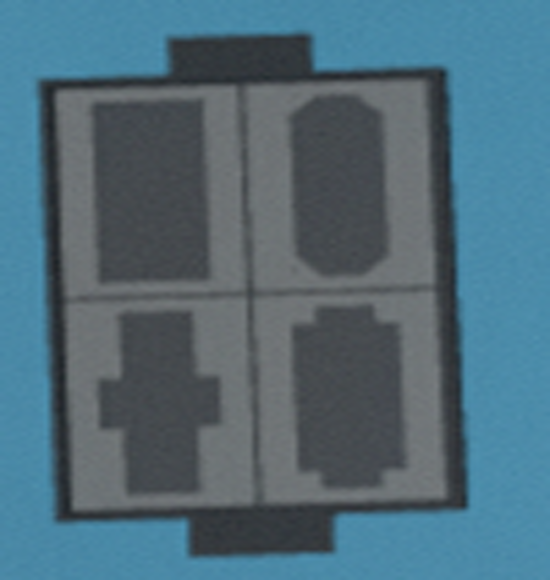

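View pics/c2.png

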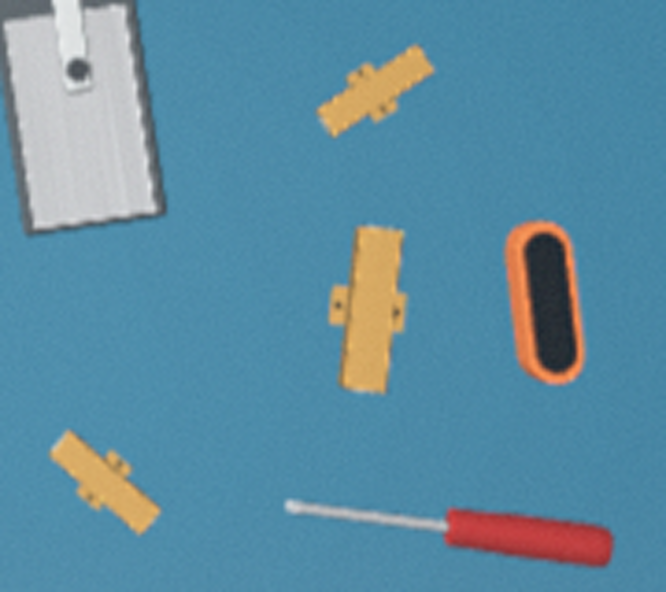

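View pics/c3.png

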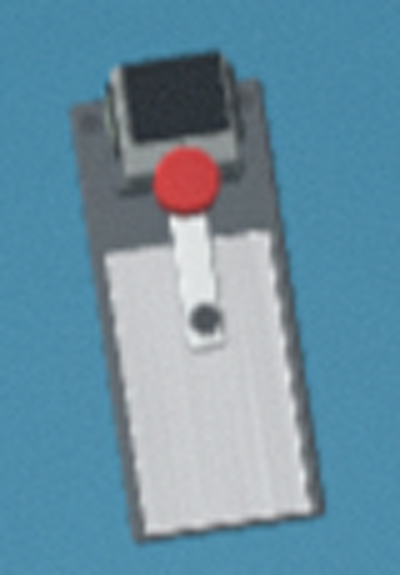

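```bash
cat > m.py <<'E'
from h import *
import sys
def rectfit(c,mask,z,name,amin=20):
    cs,_=cv2.findContours(mask,cv2.RETR_EXTERNAL,cv2.CHAIN_APPROX_NONE)
    for k in cs:
        if cv2.contourArea(k)<amin: continue
        P=cast(c,k[:,0,:],z)[:,:2]
        (x,y),(w,h),a=cv2.minAreaRect((P*1000).astype(np.float32))
        if w<h: w,h,a=h,w,a+90
        px=k[:,0,:].mean(0)
        print(name,px.round(),"c",round(x,1),round(y,1),"LxW",round(w,1),round(h,1),"ang",round((a+90)%180-90,1))
if __name__=="__main__":
    c=cam("top"); a=arm.grab_frame("top"); cv2.imwrite("pics/top_%s.png"%sys.argv[1],a)
    hsv=cv2.cvtColor(a,cv2.COLOR_BGR2HSV); H,S,V=cv2.split(hsv)
    rectfit(c,((S>90)&(H>=13)&(H<24)&(V>120)).astype(np.uint8)*255,.026,"gold")
    rectfit(c,((S>120)&(H<13)&(H>4)&(V>120)).astype(np.uint8)*255,.030,"orange")
    rectfit(c,((S>150)&((H<=4)|(H>172))&(V>100)).astype(np.uint8)*255,.130,"red")
    m=((S<50)&(V>150)).astype(np.uint8)*255; m[:60]=0;m[320:]=0;m[:,:120]=0;m[:,540:]=0
    rectfit(c,m,.027,"plate")
    m=((V<88)&(V>0)).astype(np.uint8)*255; m[:146]=0;m[250:]=0;m[:,:160]=0;m[:,240:]=0
    cv2.imwrite("pics/m.png",m); 
    print(hsv[172,182],hsv[155,200],hsv[170,164],hsv[200,300])
E
python3 m.py 1
```

```text
gold [338. 280.] c 354.3 -28.7 LxW 73.2 30.3 ang 46.4
gold [409. 233.] c 462.2 -186.3 LxW 97.5 43.2 ang 0.7
gold [411. 174.] c 597.7 -190.3 LxW 73.8 30.6 ang -62.3
orange [457. 231.] c 469.8 -294.7 LxW 96.7 39.7 ang 7.6
red [452. 295.] c 341.1 -259.5 LxW 90.2 19.2 ang 83.6
red [327. 141.] c 654.2 4.4 LxW 25.0 23.0 ang -88.8
plate [409. 289.] c 336.7 -187.9 LxW 98.2 6.4 ang 83.8
plate [289. 257.] c 404.4 83.8 LxW 55.9 52.8 ang -43.8
plate [331. 180.] c 583.6 -7.2 LxW 142.6 76.6 ang 9.7
plate [428. 126.] c 709.7 -227.8 LxW 50.8 9.6 ang 86.4
[103  39  78] [100  14 112] [106  54  52] [100 139 171]
```

```bash
python3 - <<'E'
from m import *
c=cam("top"); a=cv2.imread("pics/top_1.png")
b=cv2.resize(a,None,fx=4,fy=4,interpolation=cv2.INTER_CUBIC)
hsv=cv2.cvtColor(b,cv2.COLOR_BGR2HSV); H,S,V=cv2.split(hsv)
V=cv2.GaussianBlur(V,(0,0),3)
def fit(m,roi,z,n,amin):
    x0,y0,x1,y1=[4*q for q in roi]; mm=np.zeros_like(m); mm[y0:y1,x0:x1]=m[y0:y1,x0:x1]
    cs,_=cv2.findContours(mm,cv2.RETR_EXTERNAL,cv2.CHAIN_APPROX_NONE)
    for k in cs:
        if cv2.contourArea(k)<amin: continue
        P=cast(c,(k[:,0,:]+.5)/4-.5,z)[:,:2]*1000
        mo=cv2.moments(P.astype(np.float32)[:,None]); ce=(mo['m10']/mo['m00'],mo['m01']/mo['m00'])
        ax=.5*np.degrees(np.arctan2(2*mo['mu11'],mo['mu20']-mo['mu02']))
        r=cv2.minAreaRect(P.astype(np.float32))
        print(n,"px",((k[:,0].mean(0))/4).round(),"centroid",np.round(ce,1),"ang",round(ax,1),"rect",np.round(r[0],1),np.round(r[1],1),round(r[2],1))
fit(((V<95)&(S<110)).astype(np.uint8)*255,(167,146,234,250),.014,"nest",2000)
print([ (H[y*4,x*4],S[y*4,x*4],V[y*4,x*4]) for x,y in [(182,172),(165,170),(200,160)]])
fit(((S>90)&(H>=13)&(H<24)&(V>110)).astype(np.uint8)*255,(395,200,430,262),.022,"gold",500)
fit(((S>110)&(H<13)&(H>4)&(V>100)).astype(np.uint8)*255,(435,200,480,262),.028,"orange",500)
fit(((S>150)&((H<=4)|(H>172))&(V>80)).astype(np.uint8)*255,(310,120,345,155),.130,"knob",200)
fit(((S<60)&(V>150)).astype(np.uint8)*255,(300,180,360,220),.027,"plate",200)
s=arm.get_state(); M=R.from_rotvec(s["orientation"]).as_matrix(); print(M.round(3)); print(cam("wrist")[1].round(3))
E
```

```text
nest px [184. 226.] centroid [470.  328.5] ang 3.5 rect [470.2 328.5] [104.3  50.3] 3.9
nest px [218. 224.] centroid [475.1 249.9] ang 3.6 rect [474.9 250.1] [103.5  44.5] 3.5
nest px [182. 173.] centroid [591.8 336.2] ang 3.5 rect [591.9 336.3] [104.4  47. ] 3.5
nest px [217. 171.] centroid [596.9 257.4] ang 3.7 rect [596.9 257.3] [104.2  38.8] 3.3
[(np.uint8(101), np.uint8(36), np.uint8(78)), (np.uint8(107), np.uint8(40), np.uint8(66)), (np.uint8(90), np.uint8(15), np.uint8(102))]
gold px [410. 233.] centroid [ 463.  -189.3] ang -5.4 rect [ 463.1 -187.8] [44.5 98.7] 85.2
orange px [457. 232.] centroid [ 469.7 -295.5] ang 8.1 rect [ 469.1 -295.4] [98.8 40.3] 7.2
knob px [327. 141.] centroid [653.4   4.8] ang -49.7 rect [653.4   4.9] [25.1 25.5] 1.2
plate px [333. 195.] centroid [547.3 -12.1] ang 80.6 rect [549.7 -12.9] [74.3 77.7] 9.3
[[-0.001  0.412  0.911]
 [-0.001  0.911 -0.412]
 [-1.    -0.001 -0.   ]]
[[ 0.413  0.869  0.273]
 [ 0.911 -0.394 -0.124]
 [-0.     0.3   -0.954]]
```

{"method": "send_rows", "body": {"deltas": [[[-0.047,0,0,0,0,0,1],[-0.047,0,0,0,0,0,1],[-0.047,0,0,0,0,0,1],[-0.046,0,0,0,0,0,1],[0,0,0,0,-0.4,0.175,1],[0,0,0,0,-0.4,0.175,1],[0,0,0,0,-0.4,0.175,1],[0,0,0,0,-0.4,0.175,1],[0,0,0,0,-0.4,0.175,1],[0,0,0,0,-0.4,0.175,1]]], "grip_force": 40}}

```text
t: 1.2
tcp_pos: [0.4109, 0.3708, 0.3038]
orientation: [-0.128, 1.567, 0.128]
wrist_force: [0.4, 0.1, 0.3]
finger_gap: -0.0
```

{"method": "send_rows", "body": {"deltas": [[[0,0,0,0,-0.4,0.175,1],[0,0,0,0,-0.4,0.175,1],[0,0,0,0,-0.4,0.175,1],[0,0,0,0,-0.4,0.175,1],[0,0,0,0,-0.4,0.175,1],[0,0,0,0,-0.4,0.175,1],[0,0,0,0,-0.4,0.175,1],[0,0,0,0,-0.4,0.1,1],[0,0,0,0,-0.3,0,1],[0,0,0,0,0,0,1]]]}}

```text
t: 2.2
tcp_pos: [0.5985, 0.0452, 0.3036]
orientation: [-0.125, 1.568, 0.124]
wrist_force: [-1.0, -0.0, -0.5]
finger_gap: -0.0001
```

```bash
cat > st.py <<'E'
from h import *
import sys
def st():
    s=arm.get_state(); M=R.from_rotvec(s["orientation"]).as_matrix()
    print("t",round(s["t"],2),"tcp",(s["tcp_pos"]*1000).round(1),"yawY",round(np.degrees(np.arctan2(M[1,1],M[0,1])),2),"F",s["wrist_force"].round(2),"gap",round(s["finger_gap"]*1000,1),"down",M[:,0].round(3))
    return s,M
def to(x,y,z,yaw=None):
    s,M=st(); d=np.array([x,y,z])-s["tcp_pos"]*1000
    if yaw is not None:
        y0=np.degrees(np.arctan2(M[1,1],M[0,1])); print("turn frac tool x",round(-(yaw-y0)/180,4))
        p=np.radians(yaw); M=np.array([[0,np.cos(p),np.sin(p)],[0,np.sin(p),-np.cos(p)],[-1,0,0]])
    print("tool shift/100mm",(M.T@d/100).round(4))
if __name__=="__main__":
    a=[float(v) for v in sys.argv[1:]]
    to(*a) if a else st()
E
python3 st.py 651 4.4 210 99.4; python3 -c "
from h import *
cv2.imwrite('pics/w1.png',arm.grab_frame('wrist'))"
```

```text
t 2.2 tcp [598.5  45.2 303.6] yawY 99.06 F [-1.02 -0.04 -0.46] gap -0.1 down [-0.    -0.001 -1.   ]
turn frac tool x -0.0019
tool shift/100mm [ 0.9356 -0.4878  0.4518]
```

View pics/w1.png

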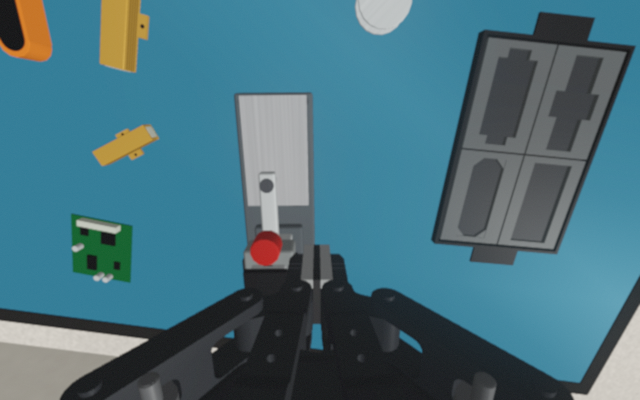

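```bash
python3 - <<'E'
from h import *
c=cam("wrist"); a=arm.grab_frame("wrist"); hsv=cv2.cvtColor(a,cv2.COLOR_BGR2HSV); H,S,V=cv2.split(hsv)
# knob side seen; print pixels of red rows widths
m=((S>150)&((H<=4)|(H>172))).astype(np.uint8)
ys,xs=np.nonzero(m); 
cv2.imwrite('pics/k.png',cv2.resize(a[80:280,215:335],None,fx=4,fy=3,interpolation=cv2.INTER_CUBIC))
pl=((S<60)&(V>130)).astype(np.uint8); pl[:80]=0;pl[206:]=0;pl[:,:230]=0;pl[:,330:]=0
cs,_=cv2.findContours(pl,cv2.RETR_EXTERNAL,cv2.CHAIN_APPROX_NONE); k=max(cs,key=cv2.contourArea)
q=cv2.approxPolyDP(k,4,True)[:,0]; print(q); print((cast(c,q,.027)*1000).round(1))
E
```

```text
[[237  96]
 [246 205]
 [306 205]
 [304  95]]
[[518.4 -54.6  27. ]
 [645.  -33.5  27. ]
 [633.1  40.8  27. ]
 [505.5  19.4  27. ]]
```

View pics/k.png

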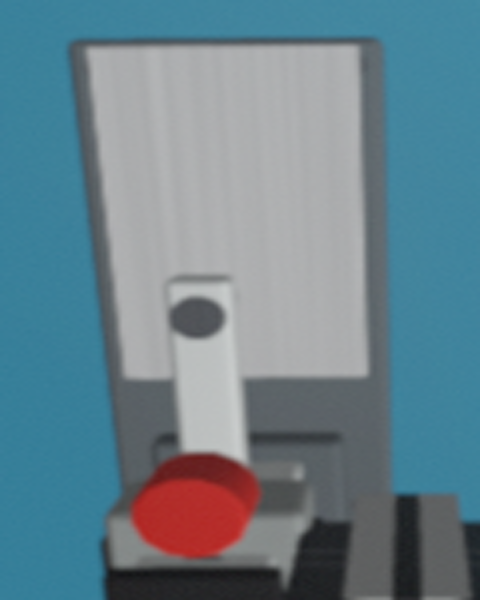

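```bash
python3 - <<'E'
from h import *
c=cam("wrist"); print((cast(c,[[262.3,251.5]],.130)*1000).round(1))
E
python3 st.py 650.5 4.9 215 99.4
```

```text
[[651.2   7.2 130. ]]
t 2.3 tcp [597.7  48.1 303.6] yawY 99.25 F [-0.24  0.36 -0.75] gap 0.0 down [-0.001  0.    -1.   ]
turn frac tool x -0.0009
tool shift/100mm [ 0.8856 -0.5129  0.4501]
```

{"method": "send_rows", "body": {"deltas": [[[0,0,0,0,-0.26,0.23,1],[0,0,0,0,-0.26,0.23,1],[0,0,0,0.3,0,0,1],[0,0,0,0.3,0,0,1],[0,0,0,0.28,0,0,1],[0,0,0,0,0,0,1],[0,0,0,0,0,0,1]]]}}

```text
t: 3.0
tcp_pos: [0.6515, 0.0058, 0.2161]
orientation: [-0.129, 1.567, 0.129]
wrist_force: [0.3, 0.2, 0.7]
finger_gap: -0.0004
```

```bash
python3 st.py 650.5 4.9 215 99.4
```

```text
t 3.0 tcp [651.5   5.8 216.1] yawY 99.4 F [0.27 0.18 0.74] gap -0.4 down [-0.001  0.    -1.   ]
turn frac tool x 0.0
tool shift/100mm [ 0.0113 -0.0073 -0.0111]
```

Press down: 216 → about 161, slowly.

{"method": "send_rows", "body": {"deltas": [[[0,0,0,0.08,0,0,1],[0,0,0,0.08,0,0,1],[0,0,0,0.08,0,0,1],[0,0,0,0.08,0,0,1],[0,0,0,0.08,0,0,1],[0,0,0,0.06,0,0,1],[0,0,0,0.04,0,0,1],[0,0,0,0.02,0,0,1],[0,0,0,0,0,0,1],[0,0,0,0,0,0,1]]]}}

```text
t: 4.0
tcp_pos: [0.6514, 0.0045, 0.1639]
orientation: [-0.128, 1.568, 0.128]
wrist_force: [0.2, -0.7, 3.1]
finger_gap: 0.0001
```

{"method": "send_rows", "body": {"deltas": [[[0,0,0,0.01,0,0,1],[0,0,0,0.01,0,0,1],[0,0,0,0,0,0,1]]]}}

```text
t: 4.3
tcp_pos: [0.6514, 0.0045, 0.1617]
orientation: [-0.128, 1.568, 0.128]
wrist_force: [0.3, -1.0, 3.3]
finger_gap: 0.0001
```

{"method": "send_rows", "body": {"deltas": [[[0,0,0,0.01,0,0,1],[0,0,0,0,0,0,1]]]}}

```text
t: 4.5
tcp_pos: [0.6514, 0.0046, 0.1607]
orientation: [-0.128, 1.568, 0.128]
wrist_force: [0.3, -1.9, 2.6]
finger_gap: -0.0002
```

{"method": "send_rows", "body": {"deltas": [[[0,0,0,0.01,0,0,1],[0,0,0,0,0,0,1]]]}}

```text
t: 4.7
tcp_pos: [0.6515, 0.0046, 0.1597]
orientation: [-0.128, 1.568, 0.128]
wrist_force: [-1.6, -1.1, 2.3]
finger_gap: -0.0001
```

{"method": "send_rows", "body": {"deltas": [[[0,0,0,0.01,0,0,1],[0,0,0,0,0,0,1]]]}}

```text
t: 4.9
tcp_pos: [0.6515, 0.0046, 0.1587]
orientation: [-0.128, 1.567, 0.128]
wrist_force: [-2.0, -1.5, 3.2]
finger_gap: 0.0003
```

{"method": "send_rows", "body": {"deltas": [[[0,0,0,0.005,0,0,1],[0,0,0,0,0,0,1]]]}}

```text
t: 5.1
tcp_pos: [0.6515, 0.0046, 0.1583]
orientation: [-0.128, 1.567, 0.128]
wrist_force: [-1.1, -1.6, 2.8]
finger_gap: 0.0001
```

{"method": "send_rows", "body": {"deltas": [[[0,0,0,0.005,0,0,1],[0,0,0,0,0,0,1]]]}}

```text
t: 5.3
tcp_pos: [0.6516, 0.0047, 0.1578]
orientation: [-0.128, 1.567, 0.128]
wrist_force: [-2.4, -1.1, 3.3]
finger_gap: -0.0
```

{"method": "send_rows", "body": {"deltas": [[[0,0,0,0.005,0,0,1],[0,0,0,0,0,0,1]]]}}

```text
t: 5.5
tcp_pos: [0.6516, 0.0047, 0.1577]
orientation: [-0.128, 1.567, 0.128]
wrist_force: [-2.3, -1.2, 4.6]
finger_gap: 0.0005
```

{"method": "send_rows", "body": {"deltas": [[[0,0,0,0.005,0,0,1],[0,0,0,0,0,0,1]]]}}

```text
t: 5.7
tcp_pos: [0.6517, 0.0047, 0.1576]
orientation: [-0.128, 1.567, 0.128]
wrist_force: [-4.6, -1.3, 6.2]
finger_gap: 0.0003
```

{"method": "send_rows", "body": {"deltas": [[[0,0,0,0.01,0,0,1],[0,0,0,0,0,0,1]]]}}

```text
t: 5.9
tcp_pos: [0.6518, 0.0047, 0.1575]
orientation: [-0.128, 1.568, 0.128]
wrist_force: [-6.3, -1.2, 13.0]
finger_gap: -0.0002
```

```bash
python3 -c "
from h import *
cv2.imwrite('pics/s1.png',cv2.resize(arm.grab_frame('scene')[150:300,200:360],None,fx=4,fy=4))"; python3 st.py
```

```text
t 5.95 tcp [651.7   4.7 157.5] yawY 99.33 F [-6.12 -0.62 12.4 ] gap -0.0 down [-0.001 -0.    -1.   ]
```

View pics/s1.png

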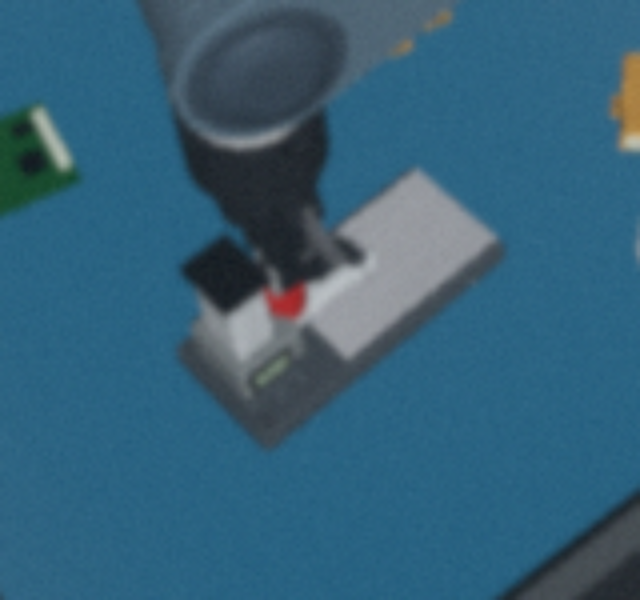

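{"method": "send_rows", "body": {"deltas": [[[0,0,0,-0.1,0,0,1],[0,0,0,-0.15,0,0,1],[0,0,0,-0.15,0,0,1],[0,0,0,-0.25,0,0,1],[0,0,0,-0.25,0,0,1],[0,0,0,-0.1,0,0,1],[0,0,0,0,-0.33,-0.24,0],[0,0,0,0,-0.33,-0.24,0],[0,0,0,0,-0.33,-0.24,0],[0,0,0,0,-0.33,-0.24,0]]]}}

```text
t: 6.95
tcp_pos: [0.5773, -0.1421, 0.2557]
orientation: [-0.128, 1.567, 0.128]
wrist_force: [0.9, 0.1, 0.7]
finger_gap: 0.058
```

{"method": "send_rows", "body": {"deltas": [[[0,0,0,0,-0.33,-0.24,0],[0,0,0,0,-0.33,-0.24,0],[0,0,0,0,-0.33,-0.24,0],[0,0,0,0,-0.33,-0.24,0],[0,0,0,0,0,0,0],[0,0,0,0,0,0,0],[0,0,0,0,0,0,0]]]}}

```text
t: 7.65
tcp_pos: [0.5052, -0.286, 0.2556]
orientation: [-0.128, 1.567, 0.129]
wrist_force: [-0.4, 1.1, 0.3]
finger_gap: 0.0854
```

```bash
python3 st.py; python3 -c "
from h import *
cv2.imwrite('pics/w2.png',arm.grab_frame('wrist'));cv2.imwrite('pics/t2.png',arm.grab_frame('top'))"
```

```text
t 7.65 tcp [ 505.2 -286.   255.6] yawY 99.37 F [-0.39  1.12  0.34] gap 85.4 down [-0.     0.001 -1.   ]
```

View pics/w2.png

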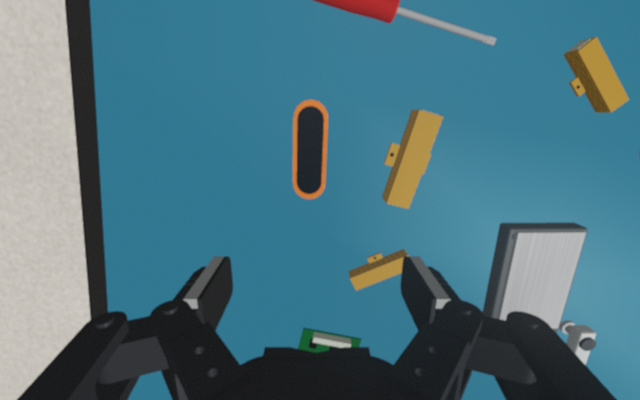

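View pics/t2.png

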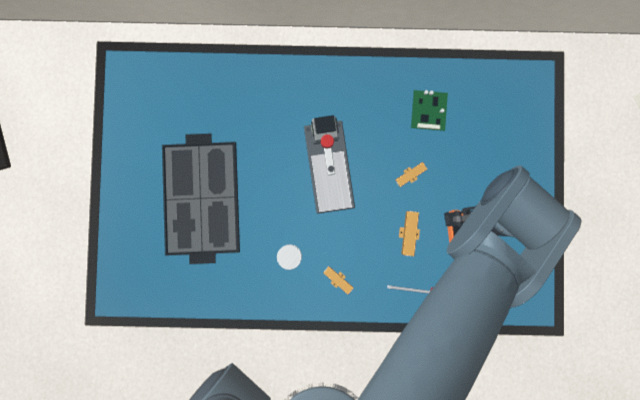

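```bash
cat > mw.py <<'E'
from m import *
def hull(c,a,lo,hi,z,n,amin=300,roi=None):
    b=cv2.resize(a,None,fx=3,fy=3,interpolation=cv2.INTER_CUBIC); hsv=cv2.cvtColor(b,cv2.COLOR_BGR2HSV)
    m=cv2.inRange(hsv,lo,hi)
    if roi: 
        r=np.zeros_like(m); x0,y0,x1,y1=[3*q for q in roi]; r[y0:y1,x0:x1]=255; m&=r
    cs,_=cv2.findContours(m,cv2.RETR_EXTERNAL,cv2.CHAIN_APPROX_NONE)
    for k in cs:
        if cv2.contourArea(k)<amin*9: continue
        P=cast(c,(k[:,0,:]+.5)/3-.5,z)[:,:2]*1000
        mo=cv2.moments(P.astype(np.float32)[:,None]); ce=(mo['m10']/mo['m00'],mo['m01']/mo['m00'])
        ax=.5*np.degrees(np.arctan2(2*mo['mu11'],mo['mu20']-mo['mu02']))
        r=cv2.minAreaRect(P.astype(np.float32))
        print(n,"px",(k[:,0].mean(0)/3).round(),"cen",np.round(ce,1),"ang",round(ax,1),"rect",np.round(r[0],1),np.round(r[1],1),round(r[2],1))
GOLD=((13,90,90),(24,255,255)); OR=((4,120,90),(13,255,255)); ORD=((4,120,60),(13,255,255))
E
python3 - <<'E'
from mw import *
c=cam("wrist"); a=cv2.imread("pics/w2.png")
hull(c,a,*OR,.030,"choke"); hull(c,a,(13,90,160),(24,255,255),.026,"gold")
hsv=cv2.cvtColor(a,cv2.COLOR_BGR2HSV); print(hsv[150,285:340:3].tolist())
E
```

```text
choke px [310. 149.] cen [ 467.5 -297.9] ang 7.5 rect [ 467.5 -297.9] [98.6 33.6] 7.6
gold px [378. 274.] cen [ 596.5 -197.3] ang -54.6 rect [ 595.8 -195.9] [17.6 64.7] 34.3
gold px [415. 159.] cen [ 460.7 -189.7] ang -5.4 rect [ 460.9 -188.9] [26.7 99.2] 84.7
gold px [310. 149.] cen [ 467.9 -297.9] ang 7.6 rect [ 468.1 -297.8] [98.9 33. ] 8.0
gold px [604.  75.] cen [351.5 -32.4] ang 50.5 rect [351.5 -32.4] [71.6 17.9] 50.5
[[98, 158, 147], [99, 158, 147], [100, 134, 146], [14, 182, 203], [10, 158, 121], [105, 71, 43], [105, 57, 45], [104, 65, 43], [101, 67, 42], [108, 71, 47], [106, 60, 47], [103, 68, 45], [1, 80, 67], [14, 188, 206], [113, 42, 141], [98, 159, 146], [98, 158, 147], [98, 158, 147], [98, 159, 146]]
```

```bash
python3 st.py 445.7 -300.8 82 97.5
```

```text
t 7.75 tcp [ 505.4 -285.8  255.7] yawY 99.42 F [-0.33 -0.49  0.02] gap 85.3 down [-0.  0. -1.]
turn frac tool x 0.0107
tool shift/100mm [ 1.7371 -0.0711 -0.6118]
```

{"method": "send_rows", "body": {"deltas": [[[0.0107,0,0,0,0,0,0],[0,0,0,0.1,-0.036,-0.306,0],[0,0,0,0.2,-0.035,-0.306,0],[0,0,0,0.3,0,0,0],[0,0,0,0.3,0,0,0],[0,0,0,0.3,0,0,0],[0,0,0,0.1,0,0,0],[0,0,0,0,0,0,0]]]}}

```text
t: 8.55
tcp_pos: [0.4449, -0.3006, 0.1246]
orientation: [-0.1, 1.571, 0.104]
wrist_force: [0.4, -0.9, 0.3]
finger_gap: 0.0856
```

```bash
python3 st.py 445.7 -300.8 82 97.5; python3 - <<'E'
from mw import *
c=cam("wrist"); a=arm.grab_frame("wrist"); cv2.imwrite("pics/w3.png",a)
hull(c,a,*OR,.030,"choke")
E
```

```text
t 8.55 tcp [ 444.9 -300.6  124.6] yawY 97.46 F [ 0.37 -0.93  0.25] gap 85.6 down [-0.002  0.002 -1.   ]
turn frac tool x -0.0002
tool shift/100mm [ 0.4256 -0.0027  0.0078]
choke px [313. 265.] cen [ 465.4 -298.6] ang 7.3 rect [ 464.9 -298.7] [106.4  34. ] 7.4
```

View pics/w3.png

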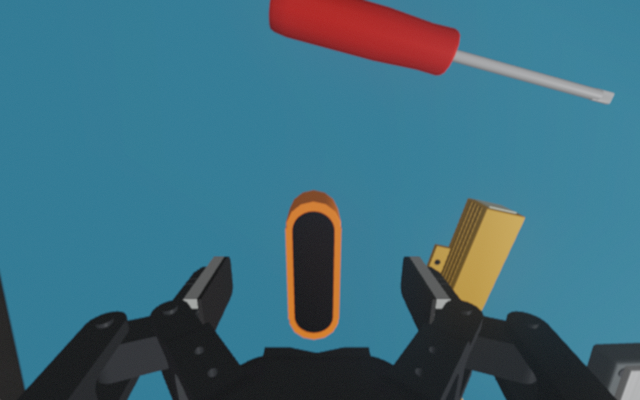

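{"method": "send_rows", "body": {"deltas": [[[0,0,0,0.2,0,0.008,0],[0,0,0,0.2,0,0,0],[0,0,0,0.026,0,0,0],[0,0,0,0,0,0,1],[0,0,0,0,0,0,1],[0,0,0,0,0,0,1],[0,0,0,0,0,0,1],[0,0,0,0,0,0,1]]], "grip_force": 60}}

```text
t: 9.4
tcp_pos: [0.4467, -0.3026, 0.0847]
orientation: [-0.103, 1.567, 0.1]
wrist_force: [-0.2, 0.1, 6.3]
finger_gap: 0.0327
```

```bash
python3 st.py; python3 - <<'E'
from mw import *
c=cam("wrist"); a=arm.grab_frame("wrist"); cv2.imwrite("pics/w4.png",a)
E
```

```text
t 9.4 tcp [ 446.7 -302.6   84.7] yawY 97.4 F [-0.18  0.07  6.34] gap 32.7 down [ 0.002 -0.002 -1.   ]
```

View pics/w4.png

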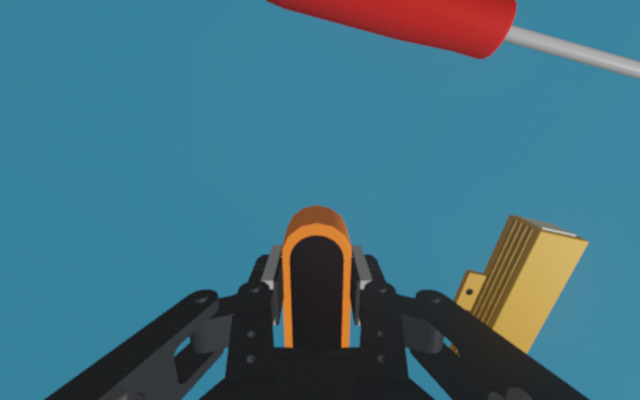

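{"method": "send_rows", "body": {"deltas": [[[0,0,0,-0.1,0,0,1],[0,0,0,-0.2,0,0,1],[0,0,0,-0.2,0,0,1],[0,0,0,-0.2,0,0,1],[-0.0107,0,0,0,0,0,1],[0,0,0,0,0,0,1]]]}}

```text
t: 10.05
tcp_pos: [0.4459, -0.3018, 0.1541]
orientation: [-0.128, 1.566, 0.127]
wrist_force: [0.3, 0.4, -1.1]
finger_gap: 0.0325
```

```bash
python3 st.py 440 -30 152 99.4; python3 - <<'E'
from mw import *
c=cam("wrist"); a=arm.grab_frame("wrist"); cv2.imwrite("pics/w5.png",a)
E
```

```text
t 10.05 tcp [ 445.9 -301.8  154.1] yawY 99.32 F [ 0.31  0.43 -1.12] gap 32.5 down [ 0.001 -0.001 -1.   ]
turn frac tool x -0.0004
tool shift/100mm [0.021  2.6909 0.3852]
```

View pics/w5.png

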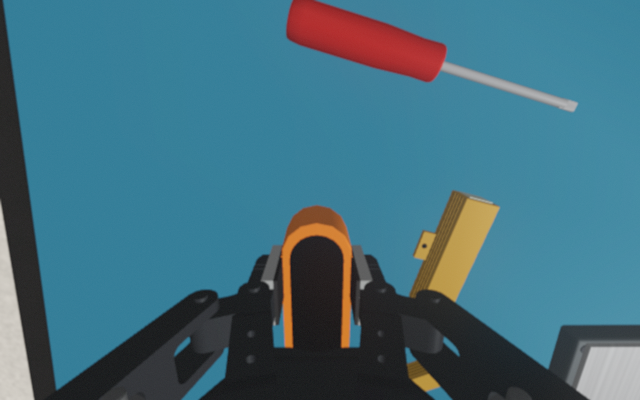

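{"method": "send_rows", "body": {"deltas": [[[0,0,0,0,0.15,0.02,1],[0,0,0,0,0.25,0.04,1],[0,0,0,0,0.3,0.04,1],[0,0,0,0,0.35,0.05,1],[0,0,0,0,0.35,0.05,1],[0,0,0,0,0.35,0.05,1],[0,0,0,0,0.35,0.05,1],[0,0,0,0,0.3,0.045,1],[0,0,0,0,0.2,0.03,1],[0,0,0,0,0.091,0.01,1]]]}}

```text
t: 11.1
tcp_pos: [0.439, -0.0276, 0.1524]
orientation: [-0.129, 1.569, 0.13]
wrist_force: [-0.2, 0.2, -0.8]
finger_gap: 0.0329
```

{"method": "send_rows", "body": {"deltas": [[[0,0,0,0,0,0,1],[0,0,0,0,0,0,1]]]}}

```text
t: 11.3
tcp_pos: [0.4402, -0.0302, 0.1532]
orientation: [-0.128, 1.567, 0.128]
wrist_force: [0.4, 0.4, -1.1]
finger_gap: 0.0323
```

```bash
python3 st.py 439.7 -30 114 99.4; python3 - <<'E'
from mw import *
c=cam("wrist"); a=arm.grab_frame("wrist"); cv2.imwrite("pics/w6.png",a)
E
```

```text
t 11.3 tcp [440.2 -30.2 153.2] yawY 99.32 F [ 0.43  0.44 -1.12] gap 32.3 down [-0. -0. -1.]
turn frac tool x -0.0005
tool shift/100mm [ 0.3916  0.0032 -0.0048]
```

View pics/w6.png

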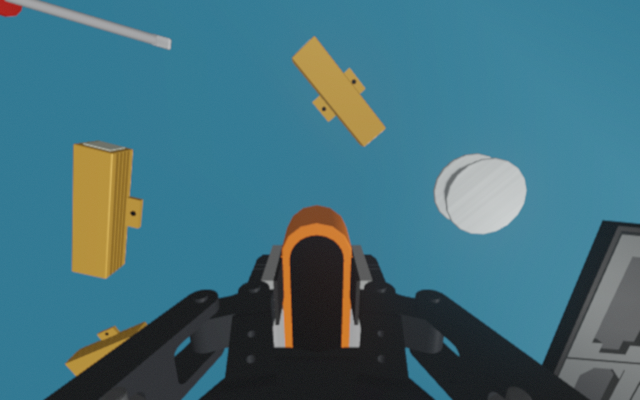

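{"method": "send_rows", "body": {"deltas": [[[0,0,0,0.15,0,0,1],[0,0,0,0.15,0,0,1],[0,0,0,0.07,0,0,1],[0,0,0,0,0,0.15,1],[0,0,0,0,0,0.2,1],[0,0,0,0,0,0.2,1],[0,0,0,0,0,0.2,1],[0,0,0,0,0,0.15,1],[0,0,0,0,0,0,1],[0,0,0,0,0,0,1]]]}}

```text
t: 12.35
tcp_pos: [0.5288, -0.0159, 0.1161]
orientation: [-0.127, 1.568, 0.127]
wrist_force: [-0.1, -0.3, -0.8]
finger_gap: 0.0324
```

```bash
python3 st.py 548.4 -12 110.5 99.4; python3 - <<'E'
from mw import *
c=cam("wrist"); a=arm.grab_frame("wrist"); cv2.imwrite("pics/w7.png",a)
cv2.imwrite('pics/s7.png',cv2.resize(arm.grab_frame('scene')[150:300,200:360],None,fx=4,fy=4))
E
```

```text
t 12.35 tcp [528.8 -15.9 116.1] yawY 99.29 F [-0.12 -0.29 -0.79] gap 32.4 down [-0.001  0.    -1.   ]
turn frac tool x -0.0006
tool shift/100mm [0.056  0.006  0.1992]
```

View pics/w7.png

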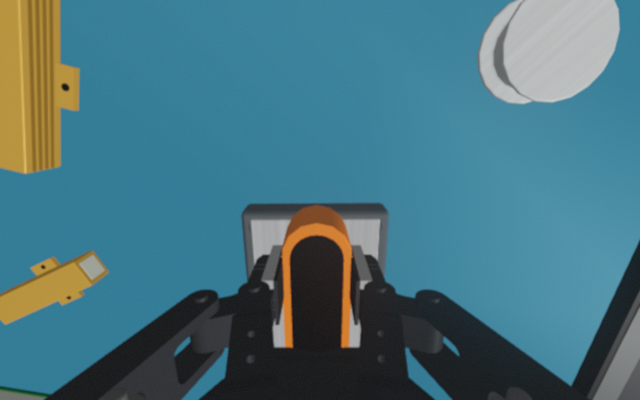

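View pics/s7.png

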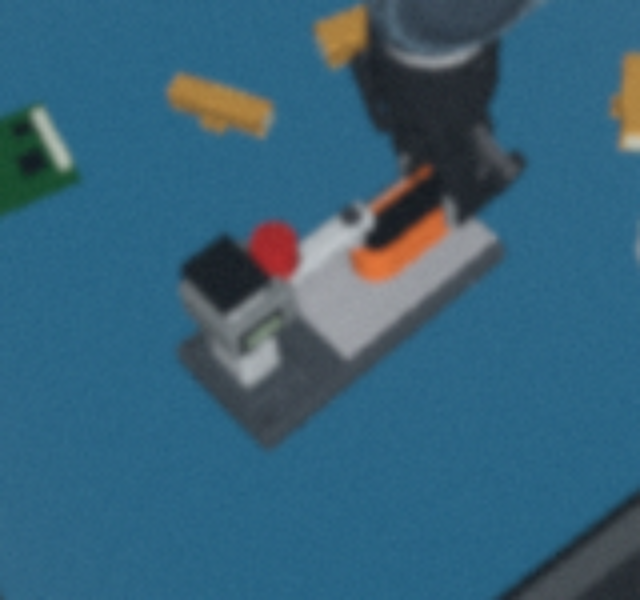

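{"method": "send_rows", "body": {"deltas": [[[0,0,0,0,0,0.1,1],[0,0,0,0,0.005,0.09,1],[0,0,0,0.03,0,0,1],[0,0,0,0.02,0,0,1],[0,0,0,0,0,0,1]]]}}

```text
t: 12.95
tcp_pos: [0.5473, -0.0117, 0.1106]
orientation: [-0.128, 1.568, 0.128]
wrist_force: [0.2, 0.4, -2.2]
finger_gap: 0.0322
```

{"method": "send_rows", "body": {"deltas": [[[0,0,0,0.01,0,0,1],[0,0,0,0,0,0,1]]]}}

```text
t: 13.15
tcp_pos: [0.5476, -0.0118, 0.1101]
orientation: [-0.128, 1.567, 0.128]
wrist_force: [-0.4, -0.6, -0.8]
finger_gap: 0.0322
```

{"method": "send_rows", "body": {"deltas": [[[0,0,0,0.01,0,0,1],[0,0,0,0,0,0,1]]]}}

```text
t: 13.35
tcp_pos: [0.548, -0.0119, 0.1098]
orientation: [-0.128, 1.567, 0.128]
wrist_force: [-2.6, -0.2, 3.1]
finger_gap: 0.0324
```

{"method": "send_rows", "body": {"deltas": [[[0,0,0,0,0,0,0],[0,0,0,0,0,0,0],[0,0,0,0,0,0,0],[0,0,0,0,0,0,0],[0,0,0,-0.2,0,0,0],[0,0,0,-0.3,0,0,0],[0,0,0,-0.3,0,0,0],[0,0,0,-0.3,0,0,0],[0,0,0,0,0,0,1],[0,0,0,0,0,0,1]]]}}

```text
t: 14.35
tcp_pos: [0.5481, -0.0119, 0.2198]
orientation: [-0.128, 1.566, 0.127]
wrist_force: [-0.8, 0.4, -0.9]
finger_gap: 0.059
```

```bash
python3 st.py 651 4.8 216 99.4; python3 - <<'E'
from mw import *
c=cam("wrist"); a=arm.grab_frame("wrist"); cv2.imwrite("pics/w8.png",a)
hull(c,a,*OR,.055,"choke")
E
```

```text
t 14.35 tcp [548.1 -11.9 219.8] yawY 99.32 F [-0.78  0.35 -0.88] gap 59.0 down [ 0.001 -0.    -1.   ]
turn frac tool x -0.0004
tool shift/100mm [ 0.0384 -0.0032  1.0428]
choke px [317. 222.] cen [556.9  -8.8] ang 10.5 rect [564.8  -7.8] [100.1  33.5] 9.5
```

View pics/w8.png

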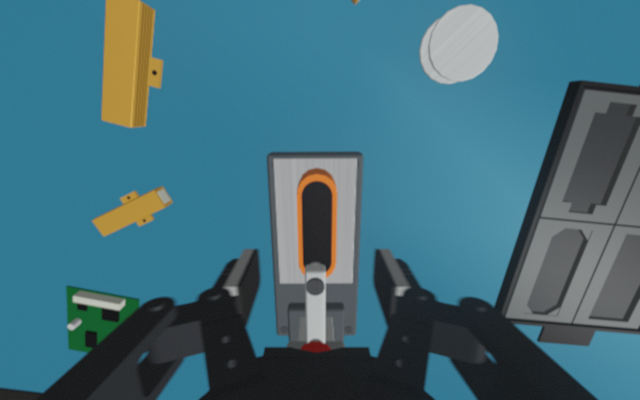

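{"method": "send_rows", "body": {"deltas": [[[0,0,0,0,0,0,1],[0,0,0,0,0,0,1],[0,0,0,0,0,0.3,1],[0,0,0,0,0,0.3,1],[0,0,0,0,0,0.3,1],[0,0,0,0,0,0.14,1],[0,0,0,0.08,0,0,1],[0,0,0,0.08,0,0,1],[0,0,0,0.06,0,0,1],[0,0,0,0.06,0,0,1]]]}}

```text
t: 15.4
tcp_pos: [0.6495, 0.005, 0.1906]
orientation: [-0.127, 1.568, 0.128]
wrist_force: [-1.8, 0.5, 2.0]
finger_gap: -0.0002
```

{"method": "send_rows", "body": {"deltas": [[[0,0,0,0.02,0,0,1],[0,0,0,0.01,0,0,1],[0,0,0,0,0,0,1]]]}}

```text
t: 15.7
tcp_pos: [0.6501, 0.0049, 0.1882]
orientation: [-0.128, 1.568, 0.128]
wrist_force: [-1.9, 0.9, 2.1]
finger_gap: 0.0003
```

```bash
python3 st.py
```

```text
t 15.7 tcp [650.1   4.9 188.2] yawY 99.32 F [-1.89  0.92  2.09] gap 0.3 down [-0.001 -0.    -1.   ]
```

{"method": "send_rows", "body": {"deltas": [[[0,0,0,0.01,0,0,1],[0,0,0,0,0,0,1]]]}}

```text
t: 15.9
tcp_pos: [0.6505, 0.0049, 0.1875]
orientation: [-0.128, 1.567, 0.128]
wrist_force: [-1.5, -1.1, 2.2]
finger_gap: -0.0002
```

{"method": "send_rows", "body": {"deltas": [[[0,0,0,0.01,0,0,1],[0,0,0,0,0,0,1]]]}}

```text
t: 16.1
tcp_pos: [0.6506, 0.0049, 0.1863]
orientation: [-0.128, 1.567, 0.128]
wrist_force: [-1.3, -0.2, 2.4]
finger_gap: 0.0
```

{"method": "send_rows", "body": {"deltas": [[[0,0,0,0.005,0,0,1],[0,0,0,0,0,0,1]]]}}

```text
t: 16.3
tcp_pos: [0.6506, 0.0049, 0.1858]
orientation: [-0.128, 1.567, 0.128]
wrist_force: [-1.2, -0.6, 1.9]
finger_gap: -0.0
```

{"method": "send_rows", "body": {"deltas": [[[0,0,0,0.004,0,0,1],[0,0,0,0,0,0,1],[0,0,0,0,0,0,1]]]}}

```text
t: 16.6
tcp_pos: [0.6506, 0.0049, 0.1857]
orientation: [-0.128, 1.567, 0.128]
wrist_force: [-1.8, -1.5, 3.0]
finger_gap: 0.0001
```

{"method": "send_rows", "body": {"deltas": [[[0,0,0,0.003,0,0,1],[0,0,0,0,0,0,1],[0,0,0,0,0,0,1]]]}}

```text
t: 16.9
tcp_pos: [0.6506, 0.005, 0.1856]
orientation: [-0.128, 1.567, 0.128]
wrist_force: [-2.3, 0.4, 5.3]
finger_gap: 0.0
```

{"method": "send_rows", "body": {"deltas": [[[0,0,0,0,0,0,1],[0,0,0,0,0,0,1],[0,0,0,0,0,0,1],[0,0,0,-0.05,0,0,1],[0,0,0,-0.1,0,0,1],[0,0,0,-0.1,0,0,1],[0,0,0,-0.1,0,0,1],[0,0,0,-0.1,0,-0.2,1],[0,0,0,0,0,-0.3,0],[0,0,0,0,0,-0.3,0]]]}}

```text
t: 17.9
tcp_pos: [0.5709, -0.008, 0.2311]
orientation: [-0.128, 1.566, 0.128]
wrist_force: [-0.2, -0.2, 0.4]
finger_gap: 0.0281
```

{"method": "send_rows", "body": {"deltas": [[[0,0,0,0,0,-0.3,0],[0,0,0,0,0,0,0],[0,0,0,0,0,0,0]]]}}

```text
t: 18.2
tcp_pos: [0.542, -0.0129, 0.2309]
orientation: [-0.128, 1.566, 0.127]
wrist_force: [0.3, 0.7, -0.6]
finger_gap: 0.0722
```

```bash
python3 st.py 548.1 -12 110 99.4; python3 - <<'E'
from mw import *
c=cam("wrist"); a=arm.grab_frame("wrist"); cv2.imwrite("pics/w9.png",a)
hull(c,a,*OR,.055,"choke")
E
```

```text
t 18.2 tcp [542.  -12.9 230.9] yawY 99.3 F [ 0.3  0.7 -0.6] gap 72.2 down [ 0.001 -0.    -1.   ]
turn frac tool x -0.0006
tool shift/100mm [ 1.2086e+00 -1.1000e-03  6.1500e-02]
choke px [317. 225.] cen [557.2  -8.9] ang 10.5 rect [565.3  -7.9] [100.5  33.6] 9.6
```

View pics/w9.png

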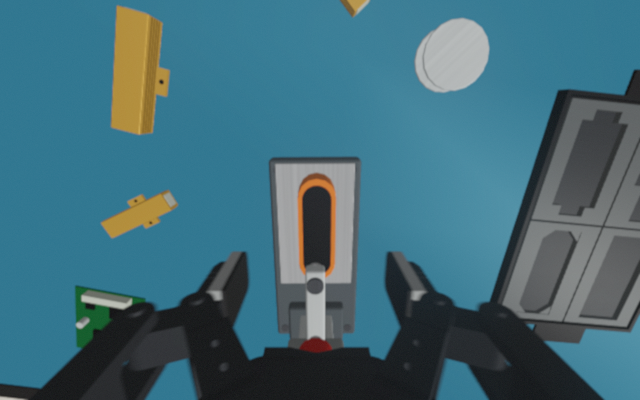

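{"method": "send_rows", "body": {"deltas": [[[0,0,0,0.2,0,0.06,0],[0,0,0,0.3,0,0,0],[0,0,0,0.3,0,0,0],[0,0,0,0.3,0,0,0],[0,0,0,0.1,0,0,0],[0,0,0,0,0,0,1],[0,0,0,0,0,0,1],[0,0,0,0,0,0,1],[0,0,0,0,0,0,1],[0,0,0,0,0,0,1]]]}}

```text
t: 19.25
tcp_pos: [0.5492, -0.0121, 0.1121]
orientation: [-0.129, 1.563, 0.127]
wrist_force: [-0.9, 0.3, 6.1]
finger_gap: 0.0325
```

```bash
python3 st.py
```

```text
t 19.25 tcp [549.2 -12.1 112.1] yawY 99.32 F [-0.91  0.35  6.09] gap 32.5 down [ 0.004 -0.001 -1.   ]
```

{"method": "send_rows", "body": {"deltas": [[[0,0,0,-0.04,0,0,1],[0,0,0,-0.05,0,0,1],[0,0,0,0,0,-0.15,1],[0,0,0,0,0,-0.25,1],[0,0,0,0,0,-0.25,1],[0,0,0,0,0,-0.2,1],[0,0,0,-0.15,0,-0.15,1],[0,0,0,-0.25,0,0,1],[0,0,0,-0.2,0,0,1],[0,0,0,-0.1,0,0,1]]]}}

```text
t: 20.25
tcp_pos: [0.4496, -0.0283, 0.191]
orientation: [-0.129, 1.564, 0.127]
wrist_force: [-0.0, -0.6, -1.2]
finger_gap: 0.0326
```

{"method": "send_rows", "body": {"deltas": [[[0.033,0,0,0,0,0,1],[0,0,0,0,0,0,1]]]}}

```text
t: 20.45
tcp_pos: [0.4489, -0.028, 0.189]
orientation: [-0.046, 1.57, 0.047]
wrist_force: [-0.6, 0.1, -2.2]
finger_gap: 0.0328
```

```bash
python3 st.py 545 255 180 93.5;  python3 - <<'E'
from mw import *
a=arm.grab_frame("wrist"); cv2.imwrite("pics/w10.png",a)
E
```

```text
t 20.45 tcp [448.9 -28.  189. ] yawY 93.39 F [-0.57  0.13 -2.15] gap 32.8 down [-0.  0. -1.]
turn frac tool x -0.0006
tool shift/100mm [0.0905 2.7657 1.1315]
```

View pics/w10.png

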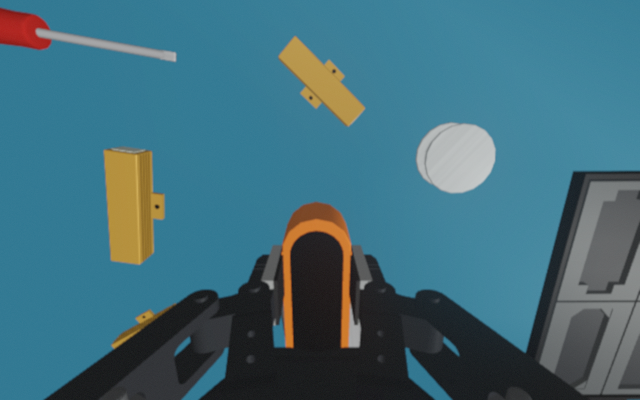

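{"method": "send_rows", "body": {"deltas": [[[0,0,0,-0.1,0.15,0,1],[0,0,0,-0.2,0.25,0,1],[0,0,0,-0.2,0.3,0.05,1],[0,0,0,-0.1,0.3,0.2,1],[0,0,0,0,0.3,0.3,1],[0,0,0,0,0.25,0.3,1],[0,0,0,0,0.15,0.2,1],[0,0,0,0,0,0.1,1],[0,0,0,0,0,0,1],[0,0,0,0,0,0,1]]]}}

```text
t: 21.5
tcp_pos: [0.5532, 0.1477, 0.2482]
orientation: [-0.047, 1.572, 0.046]
wrist_force: [0.3, 0.4, -1.7]
finger_gap: 0.0325
```

```bash
python3 st.py 545 255 180 93.5;  python3 - <<'E'
from mw import *
c=cam("wrist");a=arm.grab_frame("wrist"); cv2.imwrite("pics/w11.png",a)
E
```

```text
t 21.5 tcp [553.2 147.7 248.2] yawY 93.38 F [ 0.33  0.39 -1.65] gap 32.5 down [-0.002 -0.    -1.   ]
turn frac tool x -0.0007
tool shift/100mm [ 0.6825  1.0756 -0.0164]
```

View pics/w11.png

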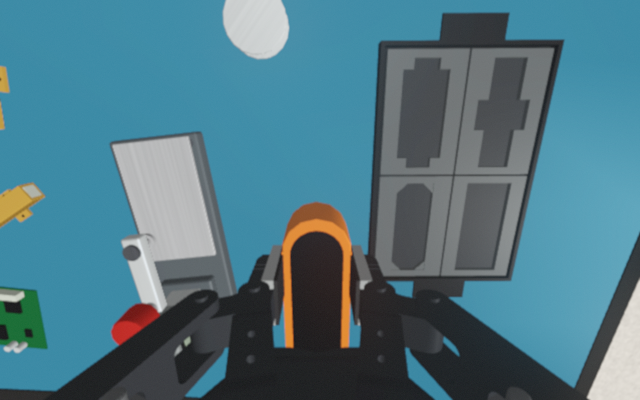

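```bash
cat > nest.py <<'E'
from mw import *
def nests(c,a,roi):
    b=cv2.GaussianBlur(cv2.resize(a,None,fx=4,fy=4,interpolation=cv2.INTER_CUBIC),(0,0),3)
    V=cv2.cvtColor(b,cv2.COLOR_BGR2HSV)[:,:,2]; x0,y0,x1,y1=[4*q for q in roi]
    t,_=cv2.threshold(V[y0:y1,x0:x1],0,255,cv2.THRESH_OTSU); m=np.zeros_like(V); m[y0:y1,x0:x1]=(V[y0:y1,x0:x1]<t)*255
    cs,_=cv2.findContours(m,cv2.RETR_LIST,cv2.CHAIN_APPROX_NONE)
    for k in cs:
        if cv2.contourArea(k)<5000: continue
        P=cast(c,(k[:,0,:]+.5)/4-.5,.014)[:,:2]*1000
        r=cv2.minAreaRect(P.astype(np.float32)); mo=cv2.moments(P.astype(np.float32)[:,None]); ce=(mo['m10']/mo['m00'],mo['m01']/mo['m00'])
        if max(r[1])>115: continue
        print(t,"px",(k[:,0].mean(0)/4).round(),"cen",np.round(ce,1),"rect",np.round(r[0],1),np.round(r[1],1),round(r[2],1))
E
python3 - <<'E'
from nest import *
nests(cam("wrist"),cv2.imread("pics/w11.png"),(382,48,552,276))
E
```

```text
109.0 px [482. 226.] cen [590.1 337.6] rect [590.  337.7] [105.7  47.4] 3.4
109.0 px [411. 227.] cen [594.8 258.2] rect [594.8 258.3] [106.7  40.6] 3.7
109.0 px [423. 112.] cen [472.3 250.6] rect [472.4 250.6] [106.5  46.3] 3.5
109.0 px [502. 112.] cen [466.7 329.8] rect [466.9 329.8] [105.8  52.2] 3.9
```

```bash
python3 st.py 574.7 256.6 110 93.5
```

```text
t 21.55 tcp [553.1 147.6 248.5] yawY 93.36 F [ 0.69 -0.35 -1.36] gap 32.5 down [-0.002 -0.    -1.   ]
turn frac tool x -0.0008
tool shift/100mm [1.3847 1.0743 0.2822]
```

{"method": "send_rows", "body": {"deltas": [[[-0.0008,0,0,0,0.2,0.05,1],[0,0,0,0,0.3,0.08,1],[0,0,0,0.1,0.3,0.08,1],[0,0,0,0.2,0.2,0.05,1],[0,0,0,0.25,0.074,0.022,1],[0,0,0,0.25,0,0,1],[0,0,0,0.25,0,0,1],[0,0,0,0.2,0,0,1],[0,0,0,0.1,0,0,1],[0,0,0,0,0,0,1]]]}}

```text
t: 22.55
tcp_pos: [0.5743, 0.2565, 0.1127]
orientation: [-0.048, 1.574, 0.047]
wrist_force: [-0.9, -0.3, -0.6]
finger_gap: 0.0325
```

{"method": "send_rows", "body": {"deltas": [[[0,0,0,0,0,0,1],[0,0,0,0,0,0,1]]]}}

```text
t: 22.75
tcp_pos: [0.5764, 0.2574, 0.1158]
orientation: [-0.048, 1.568, 0.049]
wrist_force: [1.0, -0.0, -1.5]
finger_gap: 0.0325
```

```bash
python3 st.py 574.7 256.6 110 93.5;  python3 - <<'E'
from mw import *
a=arm.grab_frame("wrist"); cv2.imwrite("pics/w12.png",a)
b=arm.grab_frame("scene"); cv2.imwrite("pics/s12.png",cv2.resize(b[230:390,290:470],None,fx=4,fy=3.5,interpolation=cv2.INTER_CUBIC))
E
```

```text
t 22.75 tcp [576.4 257.4 115.8] yawY 93.51 F [ 1.   -0.   -1.51] gap 32.5 down [ 0.003  0.001 -1.   ]
turn frac tool x 0.0001
tool shift/100mm [ 0.058  -0.007  -0.0175]
```

View pics/w12.png

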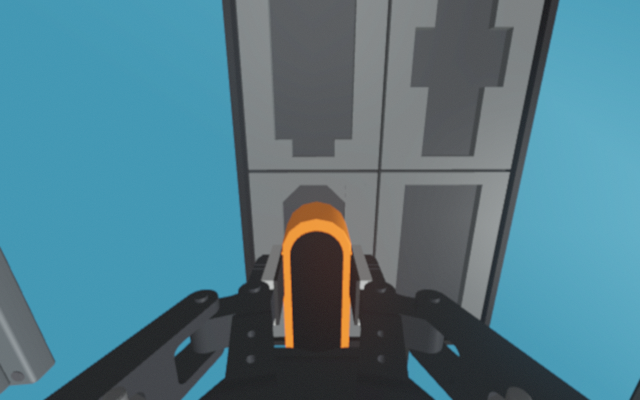

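View pics/s12.png

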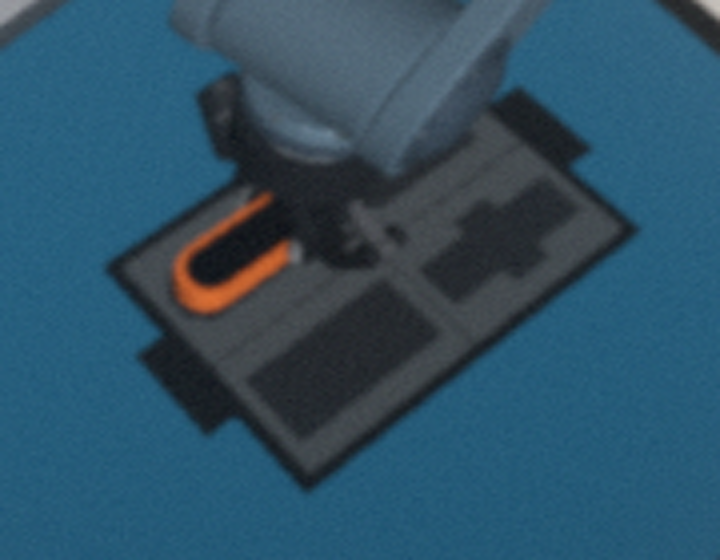

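```bash
python3 - <<'E'
from h import *
c=cam("wrist"); a=cv2.imread("pics/w12.png")
cv2.imwrite("pics/z.png",cv2.resize(a[175:265,260:375],None,fx=6,fy=6,interpolation=cv2.INTER_CUBIC))
print((cast(c,[[316,185],[284,205],[345,205]],.014)*1000).round(1)); print((cast(c,[[316,203.5]],.0307)*1000).round(1),(cast(c,[[283.5,250],[350.5,250]],.0587)*1000).round(1))
E
```

```text
[[541.5 256.2  14. ]
 [555.5 237.1  14. ]
 [553.2 275.1  14. ]]
[[548.1 256.6  30.7]] [[563.8 241.8  58.7]
 [561.8 274.3  58.7]]
```

View pics/z.png

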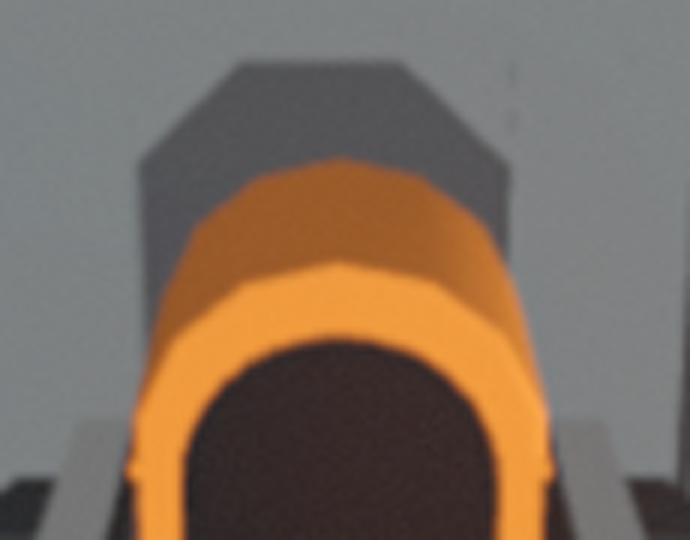

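```bash
python3 st.py 572.7 256.7 100 93.5
```

```text
t 22.85 tcp [576.2 257.5 115.5] yawY 93.52 F [-0.21  0.48 -0.43] gap 32.6 down [ 0.002  0.001 -1.   ]
turn frac tool x 0.0001
tool shift/100mm [ 0.1553 -0.0055 -0.0359]
```

{"method": "send_rows", "body": {"deltas": [[[0,0,0,0,-0.006,-0.036,1],[0,0,0,0.06,0,0,1],[0,0,0,0.06,0,0,1],[0,0,0,0,0,0,1],[0,0,0,0,0,0,1]]]}}

```text
t: 23.35
tcp_pos: [0.5717, 0.2565, 0.1015]
orientation: [-0.048, 1.571, 0.048]
wrist_force: [-0.8, 0.2, -1.2]
finger_gap: 0.0324
```

```bash
python3 st.py 572.7 256.7 93 93.5;  python3 - <<'E'
from h import *
c=cam("wrist"); a=arm.grab_frame("wrist")
cv2.imwrite("pics/z2.png",cv2.resize(a[175:265,260:375],None,fx=6,fy=6,interpolation=cv2.INTER_CUBIC))
E
```

```text
t 23.35 tcp [571.7 256.5 101.5] yawY 93.52 F [-0.79  0.17 -1.23] gap 32.4 down [-0.001 -0.    -1.   ]
turn frac tool x 0.0001
tool shift/100mm [0.0853 0.0017 0.0102]
```

View pics/z2.png

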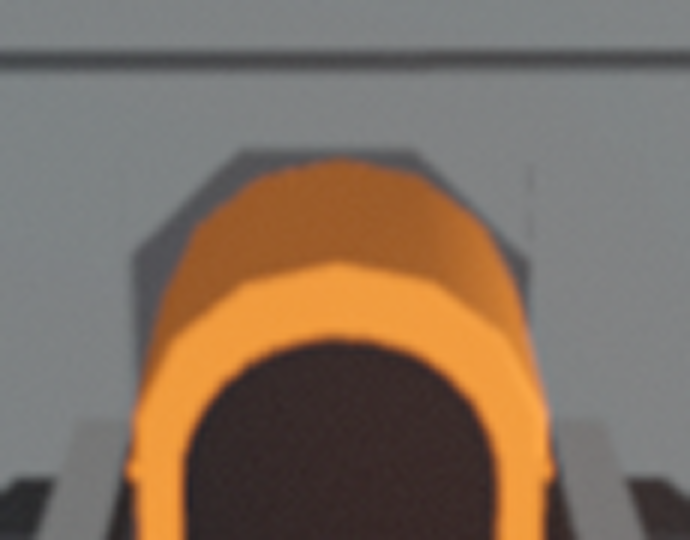

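```bash
python3 - <<'E'
from h import *
c=cam("wrist")
f=lambda p:(260+p[0]/6-.4,175+p[1]/6-.4)
print((cast(c,[f((135,255)),f((530,255)),f((240,151)),f((415,151))],.014)*1000).round(1)); print((cast(c,[f((340,160)),f((196,230)),f((490,230))],.0164)*1000).round(1))
E
```

```text
[[554.  236.5  14. ]
 [551.6 274.7  14. ]
 [542.8 246.2  14. ]
 [541.8 262.8  14. ]]
[[542.4 255.7  16.4]
 [550.2 242.5  16.4]
 [548.5 270.4  16.4]]
```

{"method": "send_rows", "body": {"deltas": [[[0,0,0,0,-0.011,0.023,1],[0,0,0,0,0,0,1],[0,0,0,0.02,0,0,1],[0,0,0,0,0,0,1]]]}}

```text
t: 23.8
tcp_pos: [0.5742, 0.2555, 0.0998]
orientation: [-0.048, 1.571, 0.048]
wrist_force: [-0.7, 0.1, -1.2]
finger_gap: 0.0325
```

{"method": "send_rows", "body": {"deltas": [[[0,0,0,0.02,0,0,1],[0,0,0,0,0,0,1]]]}}

```text
t: 24.0
tcp_pos: [0.5741, 0.2556, 0.0977]
orientation: [-0.048, 1.571, 0.048]
wrist_force: [-0.8, 0.3, -1.4]
finger_gap: 0.0329
```

```bash
python3 st.py 574 255.6 93 93.5;  python3 - <<'E'
from h import *
c=cam("wrist"); a=arm.grab_frame("wrist")
cv2.imwrite("pics/z3.png",cv2.resize(a[175:265,260:375],None,fx=6,fy=6,interpolation=cv2.INTER_CUBIC))
E
```

```text
t 24.0 tcp [574.1 255.6  97.7] yawY 93.53 F [-0.8   0.33 -1.43] gap 32.9 down [-0.001 -0.    -1.   ]
turn frac tool x 0.0001
tool shift/100mm [ 0.0472  0.0005 -0.0007]
```

View pics/z3.png

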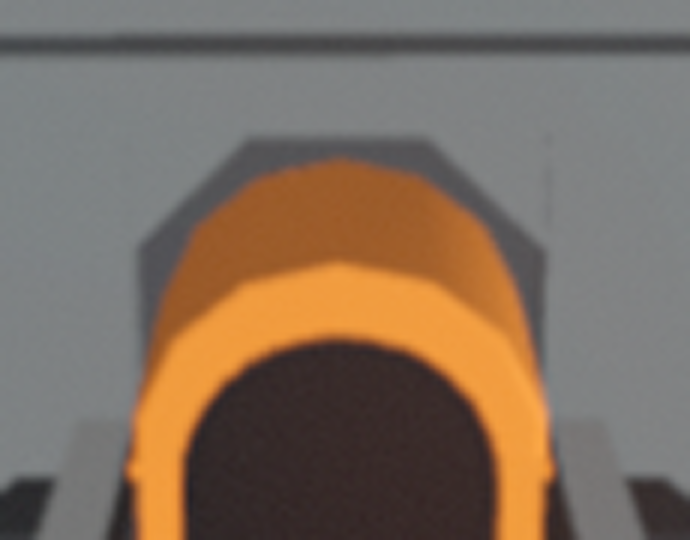

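Centred now. Lower in.

{"method": "send_rows", "body": {"deltas": [[[0,0,0,0.02,0,0,1],[0,0,0,0.01,0,0,1],[0,0,0,0,0,0,1]]]}}

```text
t: 24.35
tcp_pos: [0.5742, 0.2555, 0.0948]
orientation: [-0.048, 1.571, 0.048]
wrist_force: [0.3, 0.6, -2.4]
finger_gap: 0.0327
```

{"method": "send_rows", "body": {"deltas": [[[0,0,0,0.01,0,0,1],[0,0,0,0,0,0,1]]]}}

```text
t: 24.55
tcp_pos: [0.5743, 0.2556, 0.094]
orientation: [-0.048, 1.57, 0.048]
wrist_force: [0.3, 0.3, -0.8]
finger_gap: 0.0324
```

{"method": "send_rows", "body": {"deltas": [[[0,0,0,0.01,0,0,1],[0,0,0,0,0,0,1]]]}}

```text
t: 24.75
tcp_pos: [0.5745, 0.2556, 0.0933]
orientation: [-0.048, 1.57, 0.048]
wrist_force: [-0.2, -0.4, -0.2]
finger_gap: 0.0329
```

{"method": "send_rows", "body": {"deltas": [[[0,0,0,0.01,0,0,1],[0,0,0,0,0,0,1]]]}}

```text
t: 24.95
tcp_pos: [0.5746, 0.2557, 0.0932]
orientation: [-0.049, 1.57, 0.048]
wrist_force: [-4.1, -1.0, 5.6]
finger_gap: 0.0328
```

```bash
python3 st.py
```

```text
t 24.95 tcp [574.6 255.7  93.2] yawY 93.53 F [-4.13 -0.99  5.62] gap 32.8 down [ 0. -0. -1.]
```

{"method": "send_rows", "body": {"deltas": [[[0,0,0,0,0,0,0],[0,0,0,0,0,0,0],[0,0,0,0,0,0,0],[0,0,0,0,0,0,0],[0,0,0,-0.2,0,0,0],[0,0,0,-0.3,0,0,0],[0,0,0,-0.3,0,0,0],[0,0,0,-0.3,0,0,0],[0,0,0,-0.2,0,0,0],[0,0,0,0,0,0,0]]]}}

```text
t: 25.95
tcp_pos: [0.5761, 0.256, 0.226]
orientation: [-0.047, 1.563, 0.05]
wrist_force: [-0.0, 0.1, 1.5]
finger_gap: 0.0855
```

```bash
python3 st.py 490 -170 250 84.5;  python3 - <<'E'
from nest import *
c=cam("wrist"); a=arm.grab_frame("wrist"); cv2.imwrite("pics/w13.png",a)
b=arm.grab_frame("scene"); cv2.imwrite("pics/s13.png",cv2.resize(b[230:390,290:470],None,fx=4,fy=3.5,interpolation=cv2.INTER_CUBIC))
E
```

```text
t 25.95 tcp [576.1 256.  226. ] yawY 93.53 F [-0.05  0.14  1.49] gap 85.5 down [ 0.007  0.002 -1.   ]
turn frac tool x 0.0502
tool shift/100mm [-0.2401 -4.3232 -0.4485]
```

View pics/w13.png

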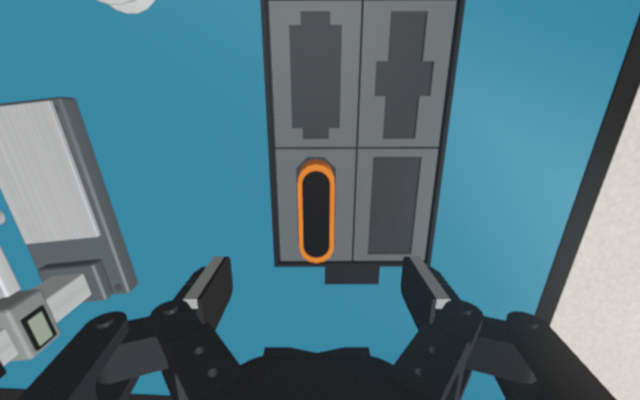

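View pics/s13.png

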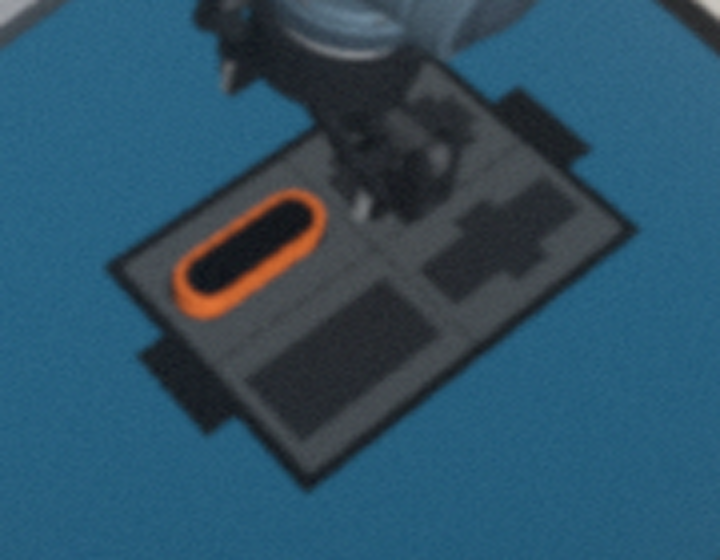

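{"method": "send_rows", "body": {"deltas": [[[0.025,0,0,-0.2,0,0,0],[0.024,0,0,-0.1,0,0,0],[0,0,0,0,-0.25,0,0],[0,0,0,0,-0.4,-0.05,0],[0,0,0,0,-0.4,-0.05,0],[0,0,0,0,-0.4,-0.05,0],[0,0,0,0,-0.4,-0.05,0],[0,0,0,0,-0.4,-0.05,0],[0,0,0,0,-0.4,-0.05,0],[0,0,0,0,-0.4,-0.05,0]]]}}

```text
t: 27.05
tcp_pos: [0.5098, -0.0461, 0.2498]
orientation: [0.073, 1.573, -0.072]
wrist_force: [0.8, -0.2, 0.7]
finger_gap: 0.085
```

{"method": "send_rows", "body": {"deltas": [[[0,0,0,0,-0.4,-0.05,0],[0,0,0,0,-0.4,-0.03,0],[0,0,0,0,-0.3,-0.03,0],[0,0,0,0,-0.15,0,0],[0,0,0,0,0,0,0],[0,0,0,0,0,0,0]]]}}

```text
t: 27.65
tcp_pos: [0.4887, -0.1675, 0.251]
orientation: [0.074, 1.571, -0.071]
wrist_force: [0.4, 1.0, -0.6]
finger_gap: 0.0854
```

```bash
python3 st.py;  python3 - <<'E'
from nest import *
c=cam("wrist"); a=arm.grab_frame("wrist"); cv2.imwrite("pics/w14.png",a)
hull(c,a,(13,90,160),(24,255,255),.026,"gold")
cv2.imwrite("pics/t14.png",arm.grab_frame("top"))
E
```

```text
t 27.65 tcp [ 488.7 -167.5  251. ] yawY 84.72 F [ 0.37  0.95 -0.59] gap 85.4 down [-0.002  0.002 -1.   ]
gold px [305. 278.] cen [ 593.  -190.5] ang -55.9 rect [ 593.1 -190.2] [17.8 72.1] 34.2
gold px [291. 163.] cen [ 460.4 -190.1] ang -5.4 rect [ 460.4 -190.2] [25.8 98.4] 84.5
gold px [453.  28.] cen [351.6 -29.8] ang 51.1 rect [350.9 -30. ] [71.7 18.4] 50.4
```

View pics/w14.png

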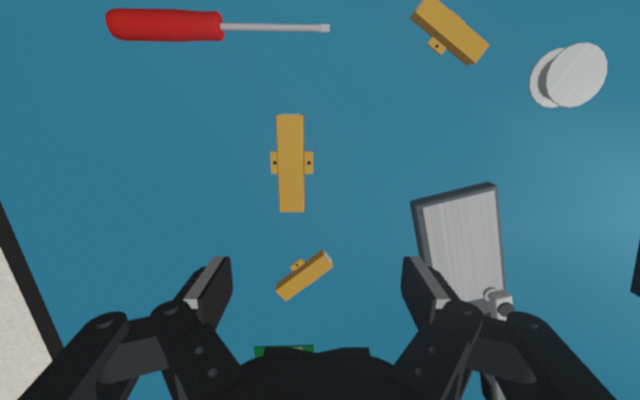

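View pics/t14.png

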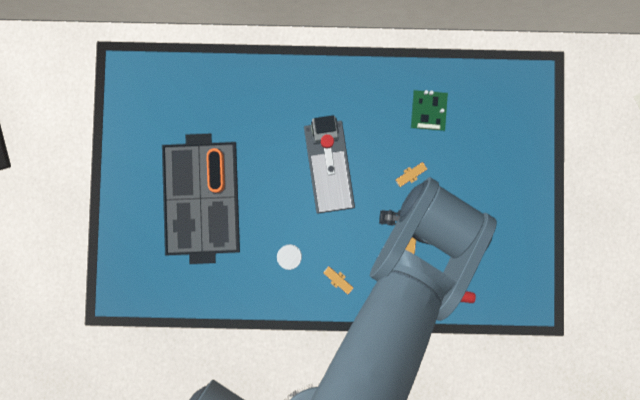

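```bash
python3 st.py 433.5 -187.4 79 84.6
```

```text
t 27.75 tcp [ 488.9 -167.   251.5] yawY 84.8 F [ 0.74  0.19 -0.55] gap 85.8 down [-0.001  0.001 -1.   ]
turn frac tool x 0.0011
tool shift/100mm [ 1.7253 -0.2551 -0.5326]
```

{"method": "send_rows", "body": {"deltas": [[[0.0011,0,0,0,-0.128,-0.266,0],[0,0,0,0.1,-0.127,-0.267,0],[0,0,0,0.3,0,0,0],[0,0,0,0.3,0,0,0],[0,0,0,0.3,0,0,0],[0,0,0,0.2,0,0,0],[0,0,0,0.1,0,0,0],[0,0,0,0,0,0,0]]]}}

```text
t: 28.55
tcp_pos: [0.433, -0.1875, 0.121]
orientation: [0.076, 1.572, -0.073]
wrist_force: [-0.5, 0.1, -0.3]
finger_gap: 0.0854
```

```bash
python3 st.py 433.5 -187.4 79 84.6;  python3 - <<'E'
from nest import *
c=cam("wrist"); a=arm.grab_frame("wrist"); cv2.imwrite("pics/w15.png",a)
E
```

```text
t 28.55 tcp [ 433.  -187.5  121. ] yawY 84.58 F [-0.52  0.06 -0.27] gap 85.4 down [-0.002  0.002 -1.   ]
turn frac tool x -0.0001
tool shift/100mm [0.4195 0.0014 0.005 ]
```

View pics/w15.png

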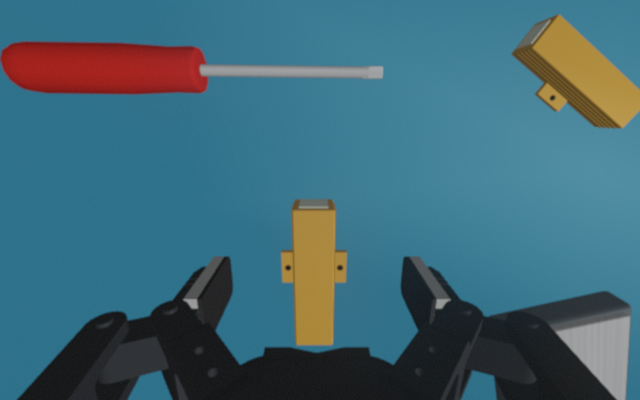

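{"method": "send_rows", "body": {"deltas": [[[0,0,0,0.2,0,0.004,0],[0,0,0,0.2,0,0,0],[0,0,0,0.02,0,0,0],[0,0,0,0,0,0,0],[0,0,0,0,0,0,1],[0,0,0,0,0,0,1],[0,0,0,0,0,0,1],[0,0,0,0,0,0,1],[0,0,0,0,0,0,1],[0,0,0,0,0,0,1]]]}}

```text
t: 29.6
tcp_pos: [0.4342, -0.1891, 0.0807]
orientation: [0.075, 1.569, -0.076]
wrist_force: [-0.8, 0.7, 4.8]
finger_gap: 0.0246
```

```bash
python3 st.py ;  python3 - <<'E'
from nest import *
c=cam("wrist"); a=arm.grab_frame("wrist"); cv2.imwrite("pics/w16.png",a)
E
```

```text
t 29.6 tcp [ 434.2 -189.1   80.7] yawY 84.51 F [-0.82  0.73  4.77] gap 24.6 down [ 0.001 -0.001 -1.   ]
```

View pics/w16.png

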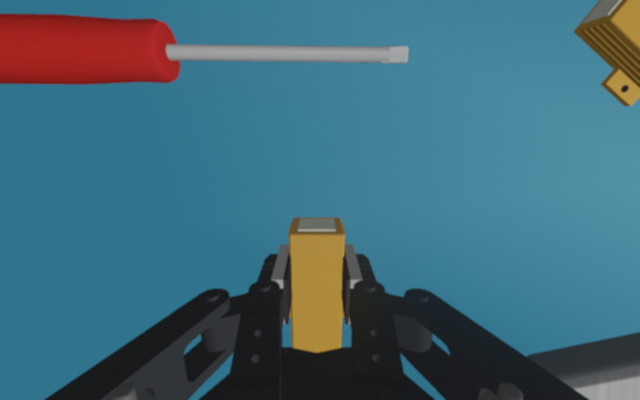

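{"method": "send_rows", "body": {"deltas": [[[0,0,0,-0.1,0,0,1],[0,0,0,-0.2,0,0,1],[0,0,0,-0.2,0,0,1],[0,0,0,-0.2,0,0,1],[0,0,0,-0.1,0,0,1],[-0.028,0,0,0,0,0,1],[-0.028,0,0,0,0,0,1],[-0.0265,0,0,0,0,0,1],[0,0,0,0,0,0,1],[0,0,0,0,0,0,1]]]}}

```text
t: 30.65
tcp_pos: [0.4335, -0.1885, 0.1597]
orientation: [-0.126, 1.568, 0.127]
wrist_force: [0.0, -0.1, -1.2]
finger_gap: 0.0248
```

```bash
python3 st.py 440 -30 155 99.4;  python3 - <<'E'
from nest import *
c=cam("wrist"); a=arm.grab_frame("wrist"); cv2.imwrite("pics/w17.png",a)
E
```

```text
t 30.65 tcp [ 433.5 -188.5  159.7] yawY 99.26 F [ 0.05 -0.14 -1.15] gap 24.8 down [-0.001  0.    -1.   ]
turn frac tool x -0.0008
tool shift/100mm [0.0474 1.5535 0.3234]
```

View pics/w17.png

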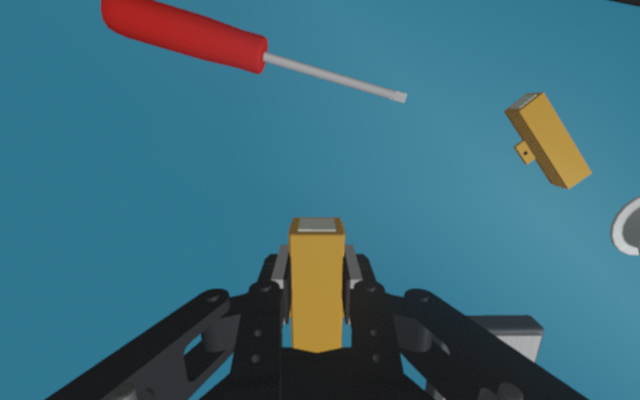

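{"method": "send_rows", "body": {"deltas": [[[-0.0006,0,0,0,0.15,0.03,1],[0,0,0,0,0.3,0.06,1],[0,0,0,0,0.35,0.07,1],[0,0,0,0,0.35,0.07,1],[0,0,0,0,0.25,0.06,1],[0,0,0,0,0.15,0.03,1],[0,0,0,0,0,0,1],[0,0,0,0,0,0,1],[0,0,0,0,0,0,1]]]}}

```text
t: 31.6
tcp_pos: [0.4399, -0.031, 0.1602]
orientation: [-0.129, 1.567, 0.129]
wrist_force: [-0.8, -1.3, -1.9]
finger_gap: 0.0246
```

```bash
python3 st.py 542.4 -12.9 112 99.4;  python3 - <<'E'
from nest import *
c=cam("wrist"); a=arm.grab_frame("wrist"); cv2.imwrite("pics/w18.png",a)
E
```

```text
t 31.6 tcp [439.9 -31.  160.2] yawY 99.42 F [-0.81 -1.27 -1.92] gap 24.6 down [ 0. -0. -1.]
turn frac tool x 0.0001
tool shift/100mm [0.4815 0.011  1.0409]
```

View pics/w18.png

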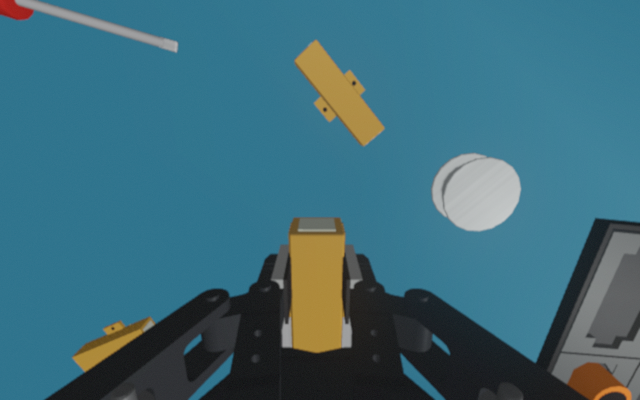

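{"method": "send_rows", "body": {"deltas": [[[0,0,0,0.2,0,0,1],[0,0,0,0.2,0,0,1],[0,0,0,0.08,0.011,0,1],[0,0,0,0,0,0.15,1],[0,0,0,0,0,0.2,1],[0,0,0,0,0,0.25,1],[0,0,0,0,0,0.25,1],[0,0,0,0,0,0.14,1],[0,0,0,0,0,0.05,1],[0,0,0,0,0,0,1]]]}}

```text
t: 32.65
tcp_pos: [0.5426, -0.0127, 0.1122]
orientation: [-0.13, 1.567, 0.129]
wrist_force: [-0.5, -0.1, -1.0]
finger_gap: 0.0247
```

```bash
python3 st.py 542.4 -12.9 105.7 99.4;  python3 - <<'E'
from nest import *
c=cam("wrist"); a=arm.grab_frame("wrist"); cv2.imwrite("pics/w19.png",a)
cv2.imwrite('pics/s19.png',cv2.resize(arm.grab_frame('scene')[150:300,200:360],None,fx=4,fy=4))
E
```

```text
t 32.65 tcp [542.6 -12.7 112.2] yawY 99.45 F [-0.47 -0.11 -1.  ] gap 24.7 down [ 0. -0. -1.]
turn frac tool x 0.0003
tool shift/100mm [ 0.0655 -0.0014 -0.0026]
```

View pics/w19.png

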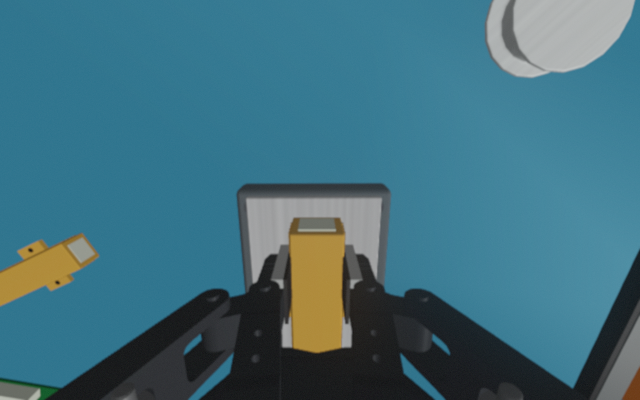

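View pics/s19.png

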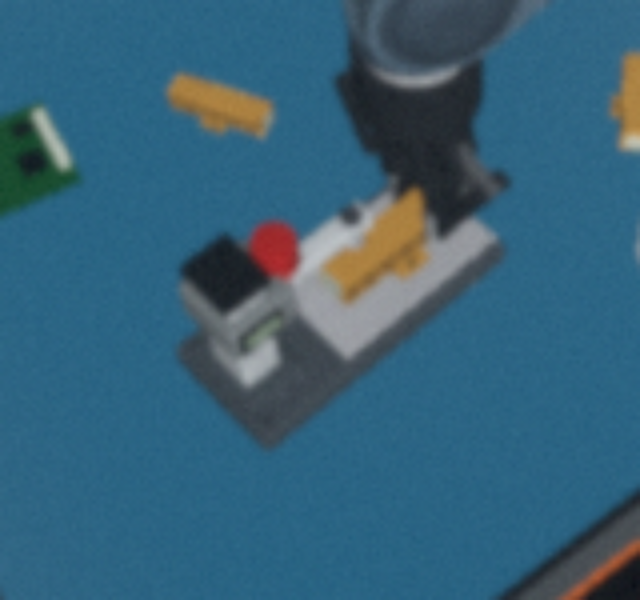

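Good; lower onto anvil.

{"method": "send_rows", "body": {"deltas": [[[0,0,0,0.03,0,0,1],[0,0,0,0.02,0,0,1],[0,0,0,0.01,0,0,1],[0,0,0,0,0,0,1]]]}}

```text
t: 33.15
tcp_pos: [0.5421, -0.0125, 0.106]
orientation: [-0.13, 1.567, 0.13]
wrist_force: [-0.1, 0.3, -1.9]
finger_gap: 0.0246
```

{"method": "send_rows", "body": {"deltas": [[[0,0,0,0.01,0,0,1],[0,0,0,0,0,0,1]]]}}

```text
t: 33.35
tcp_pos: [0.5424, -0.0125, 0.1058]
orientation: [-0.13, 1.567, 0.13]
wrist_force: [-2.4, 0.0, 4.9]
finger_gap: 0.0244
```

{"method": "send_rows", "body": {"deltas": [[[0,0,0,0,0,0,0],[0,0,0,0,0,0,0],[0,0,0,0,0,0,0],[0,0,0,0,0,0,0],[0,0,0,-0.2,0,0,0],[0,0,0,-0.3,0,0,0],[0,0,0,-0.3,0,0,0],[0,0,0,-0.3,0,0,0],[0,0,0,0,0,0,0],[0,0,0,0,0,0,0]]]}}

```text
t: 34.35
tcp_pos: [0.5425, -0.0125, 0.2156]
orientation: [-0.13, 1.565, 0.129]
wrist_force: [-0.4, 0.1, -0.5]
finger_gap: 0.0854
```

```bash
python3 st.py 651 4.8 216 99.4; python3 - <<'E'
from mw import *
c=cam("wrist"); a=arm.grab_frame("wrist"); cv2.imwrite("pics/w20.png",a)
hull(c,a,(13,90,160),(24,255,255),.051,"gold")
E
```

```text
t 34.35 tcp [542.5 -12.5 215.6] yawY 99.47 F [-0.38  0.1  -0.46] gap 85.4 down [ 0.001 -0.    -1.   ]
turn frac tool x 0.0004
tool shift/100mm [-0.0038 -0.0069  1.0985]
gold px [576. 291.] cen [586.3 242.4] ang 4.5 rect [587.  242.4] [93.9 32.6] 3.9
gold px [129. 221.] cen [ 581.1 -171.2] ang -56.7 rect [ 583.  -170.5] [21.1 64.9] 34.3
gold px [320. 230.] cen [563.   -5.9] ang 10.5 rect [568.2  -2.5] [98.6 33.2] 9.4
```

View pics/w20.png

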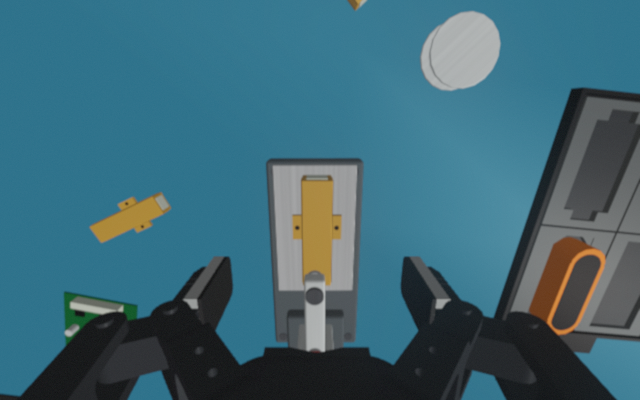

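{"method": "send_rows", "body": {"deltas": [[[0,0,0,0,0,0,1],[0,0,0,0,0,0,1],[0,0,0,0,0,0,1],[0,0,0,0,0,0.3,1],[0,0,0,0,0,0.3,1],[0,0,0,0,0,0.3,1],[0,0,0,0,-0.005,0.19,1],[0,0,0,0.06,0,0,1],[0,0,0,0.06,0,0,1],[0,0,0,0.06,0,0,1]]]}}

```text
t: 35.4
tcp_pos: [0.6492, 0.005, 0.1965]
orientation: [-0.129, 1.567, 0.13]
wrist_force: [0.9, 0.0, 2.1]
finger_gap: -0.0004
```

{"method": "send_rows", "body": {"deltas": [[[0,0,0,0.06,0,0,1],[0,0,0,0.04,0,0,1],[0,0,0,0.02,0,0,1],[0,0,0,0,0,0,1],[0,0,0,0,0,0,1]]]}}

```text
t: 35.9
tcp_pos: [0.6495, 0.005, 0.185]
orientation: [-0.13, 1.568, 0.13]
wrist_force: [-1.0, 0.4, 2.3]
finger_gap: -0.0002
```

```bash
python3 st.py
```

```text
t 35.9 tcp [649.5   5.  185. ] yawY 99.47 F [-1.02  0.41  2.29] gap -0.2 down [-0.001 -0.    -1.   ]
```

{"method": "send_rows", "body": {"deltas": [[[0,0,0,0.02,0,0,1],[0,0,0,0,0,0,1]]]}}

```text
t: 36.1
tcp_pos: [0.6499, 0.0049, 0.183]
orientation: [-0.13, 1.567, 0.13]
wrist_force: [-0.9, 0.6, 1.5]
finger_gap: -0.0001
```

{"method": "send_rows", "body": {"deltas": [[[0,0,0,0.008,0,0,1],[0,0,0,0,0,0,1]]]}}

```text
t: 36.3
tcp_pos: [0.6499, 0.0049, 0.1822]
orientation: [-0.13, 1.567, 0.13]
wrist_force: [-1.3, -0.2, 1.5]
finger_gap: -0.0002
```

{"method": "send_rows", "body": {"deltas": [[[0,0,0,0.005,0,0,1],[0,0,0,0,0,0,1],[0,0,0,0,0,0,1]]]}}

```text
t: 36.6
tcp_pos: [0.6499, 0.0049, 0.1818]
orientation: [-0.13, 1.567, 0.13]
wrist_force: [-1.0, 0.3, 2.8]
finger_gap: 0.0
```

{"method": "send_rows", "body": {"deltas": [[[0,0,0,0.003,0,0,1],[0,0,0,0,0,0,1],[0,0,0,0,0,0,1]]]}}

```text
t: 36.9
tcp_pos: [0.6499, 0.005, 0.1817]
orientation: [-0.13, 1.567, 0.13]
wrist_force: [-1.4, -0.5, 3.0]
finger_gap: 0.0002
```

{"method": "send_rows", "body": {"deltas": [[[0,0,0,0.004,0,0,1],[0,0,0,0,0,0,1],[0,0,0,0,0,0,1],[0,0,0,0,0,0,1]]]}}

```text
t: 37.3
tcp_pos: [0.6499, 0.005, 0.1816]
orientation: [-0.13, 1.567, 0.13]
wrist_force: [-3.5, -0.6, 5.3]
finger_gap: -0.0
```

{"method": "send_rows", "body": {"deltas": [[[0,0,0,0,0,0,1],[0,0,0,-0.05,0,0,1],[0,0,0,-0.1,0,0,1],[0,0,0,-0.1,0,0,1],[0,0,0,-0.1,0,0,1],[0,0,0,-0.1,0,-0.2,1],[0,0,0,0,0,-0.3,0],[0,0,0,0,0,-0.3,0],[0,0,0,0,0,-0.285,0],[0,0,0,0,0,0,0]]]}}

```text
t: 38.3
tcp_pos: [0.5402, -0.0127, 0.2258]
orientation: [-0.129, 1.569, 0.13]
wrist_force: [0.1, 0.0, -0.1]
finger_gap: 0.058
```

{"method": "send_rows", "body": {"deltas": [[[0,0,0,0,0,0,0],[0,0,0,0,0,0,0]]]}}

```text
t: 38.5
tcp_pos: [0.5438, -0.0129, 0.2269]
orientation: [-0.13, 1.565, 0.129]
wrist_force: [-0.5, -0.5, 0.1]
finger_gap: 0.0845
```

```bash
python3 st.py 542.4 -12.4 105 99.4; python3 - <<'E'
from mw import *
c=cam("wrist"); a=arm.grab_frame("wrist"); cv2.imwrite("pics/w21.png",a)
hull(c,a,(13,90,160),(24,255,255),.051,"gold")
E
```

```text
t 38.5 tcp [543.8 -12.9 226.9] yawY 99.47 F [-0.53 -0.46  0.14] gap 84.5 down [ 0.002 -0.    -1.   ]
turn frac tool x 0.0004
tool shift/100mm [ 1.2189  0.0071 -0.0134]
gold px [568. 284.] cen [587.7 243.2] ang 4.2 rect [587.8 243.3] [94.2 33. ] 3.9
gold px [135. 216.] cen [ 582.2 -172.2] ang -56.7 rect [ 584.2 -171.6] [21.4 65.8] 34.2
gold px [321. 225.] cen [563.  -6.] ang 10.7 rect [568.3  -2.7] [98.6 33.1] 8.9
```

View pics/w21.png

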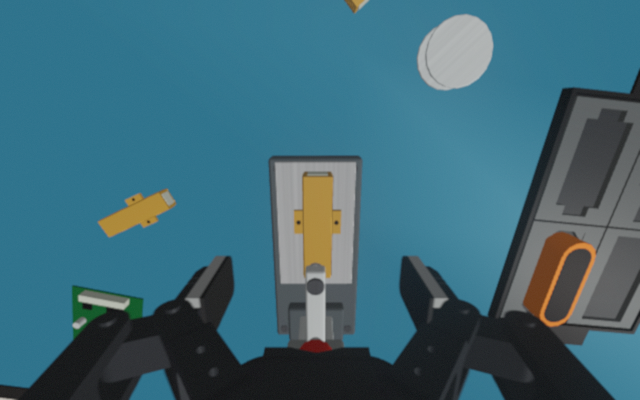

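{"method": "send_rows", "body": {"deltas": [[[0,0,0,0.2,0.007,-0.013,0],[0,0,0,0.3,0,0,0],[0,0,0,0.3,0,0,0],[0,0,0,0.3,0,0,0],[0,0,0,0.11,0,0,0],[0,0,0,0,0,0,0],[0,0,0,0,0,0,1],[0,0,0,0,0,0,1],[0,0,0,0,0,0,1],[0,0,0,0,0,0,1]]]}}

```text
t: 39.55
tcp_pos: [0.542, -0.0125, 0.1061]
orientation: [-0.13, 1.565, 0.129]
wrist_force: [0.4, 0.5, 0.1]
finger_gap: 0.0282
```

{"method": "send_rows", "body": {"deltas": [[[0,0,0,0,0,0,1],[0,0,0,0,0,0,1]]]}}

```text
t: 39.75
tcp_pos: [0.5423, -0.0126, 0.1063]
orientation: [-0.13, 1.565, 0.129]
wrist_force: [-0.3, -0.1, 5.7]
finger_gap: 0.0245
```

```bash
python3 st.py
```

```text
t 39.75 tcp [542.3 -12.6 106.3] yawY 99.46 F [-0.3  -0.12  5.69] gap 24.5 down [ 0.002 -0.001 -1.   ]
```

{"method": "send_rows", "body": {"deltas": [[[0,0,0,-0.05,0,0,1],[0,0,0,-0.04,0,0,1],[0,0,0,0,0,-0.15,1],[0,0,0,0,0,-0.25,1],[0,0,0,0,0,-0.25,1],[0,0,0,0,0,-0.2,1],[0,0,0,-0.15,0,-0.15,1],[0,0,0,-0.25,0,0,1],[0,0,0,-0.2,0,0,1],[0,0,0,-0.2,0,0,1]]]}}

```text
t: 40.75
tcp_pos: [0.4423, -0.0287, 0.1948]
orientation: [-0.129, 1.567, 0.13]
wrist_force: [0.8, -0.4, -1.5]
finger_gap: 0.0249
```

{"method": "send_rows", "body": {"deltas": [[[0.033,0,0,0,0,0,1],[0,0,0,0,0,0,1],[0,0,0,0,0,0,1]]]}}

```text
t: 41.05
tcp_pos: [0.4423, -0.0286, 0.1935]
orientation: [-0.05, 1.572, 0.05]
wrist_force: [-0.8, -0.1, -1.8]
finger_gap: 0.0245
```

```bash
python3 st.py 441.5 327 110 93.6; python3 - <<'E'
from mw import *
c=cam("wrist"); a=arm.grab_frame("wrist"); cv2.imwrite("pics/w22.png",a)
E
```

```text
t 41.05 tcp [442.3 -28.6 193.5] yawY 93.64 F [-0.78 -0.08 -1.77] gap 24.5 down [-0.001  0.    -1.   ]
turn frac tool x 0.0002
tool shift/100mm [0.8352 3.5493 0.2157]
```

View pics/w22.png

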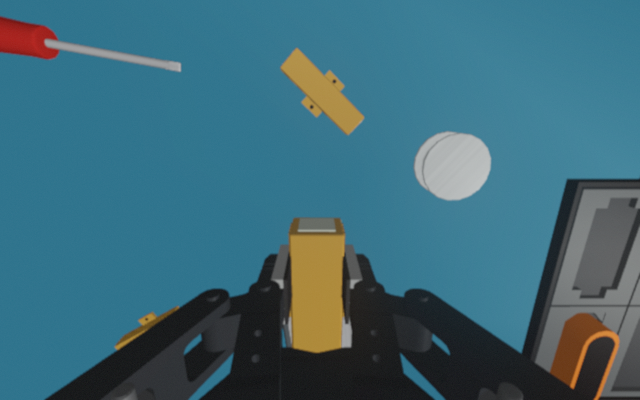

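{"method": "send_rows", "body": {"deltas": [[[0,0,0,0,0.15,0,1],[0,0,0,0,0.3,0.02,1],[0,0,0,0,0.4,0.03,1],[0,0,0,0,0.4,0.03,1],[0,0,0,0,0.4,0.03,1],[0,0,0,0,0.4,0.03,1],[0,0,0,0,0.4,0.03,1],[0,0,0,0,0.4,0.03,1],[0,0,0,0,0.35,0.016,1],[0,0,0,0,0.25,0,1]]]}}

```text
t: 42.1
tcp_pos: [0.4425, 0.3189, 0.1932]
orientation: [-0.051, 1.572, 0.05]
wrist_force: [0.2, 0.5, -1.4]
finger_gap: 0.0247
```

{"method": "send_rows", "body": {"deltas": [[[0,0,0,0,0.1,0,1],[0,0,0,0,0,0,1],[0,0,0,0.2,0,0,1],[0,0,0,0.3,0,0,1],[0,0,0,0.2,0,0,1],[0,0,0,0.1,0,0,1],[0,0,0,0,0,0,1],[0,0,0,0,0,0,1]]]}}

```text
t: 42.9
tcp_pos: [0.4432, 0.3266, 0.1149]
orientation: [-0.048, 1.569, 0.048]
wrist_force: [0.0, 0.6, -0.9]
finger_gap: 0.0251
```

```bash
python3 st.py 441.5 327 110 93.6; python3 - <<'E'
from mw import *
c=cam("wrist"); a=arm.grab_frame("wrist"); cv2.imwrite("pics/w23.png",a)
cv2.imwrite("pics/z23.png",cv2.resize(a[165:275,245:390],None,fx=5,fy=5,interpolation=cv2.INTER_CUBIC))
E
```

```text
t 42.9 tcp [443.2 326.6 114.9] yawY 93.49 F [ 0.05  0.61 -0.86] gap 25.1 down [ 0.001  0.    -1.   ]
turn frac tool x -0.0006
tool shift/100mm [ 0.0488  0.0054 -0.0172]
```

View pics/w23.png

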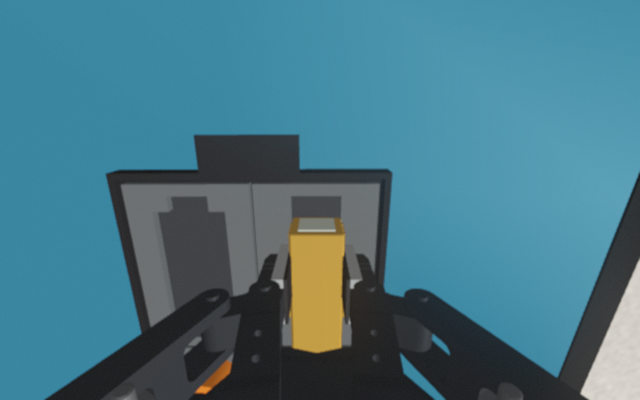

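View pics/z23.png

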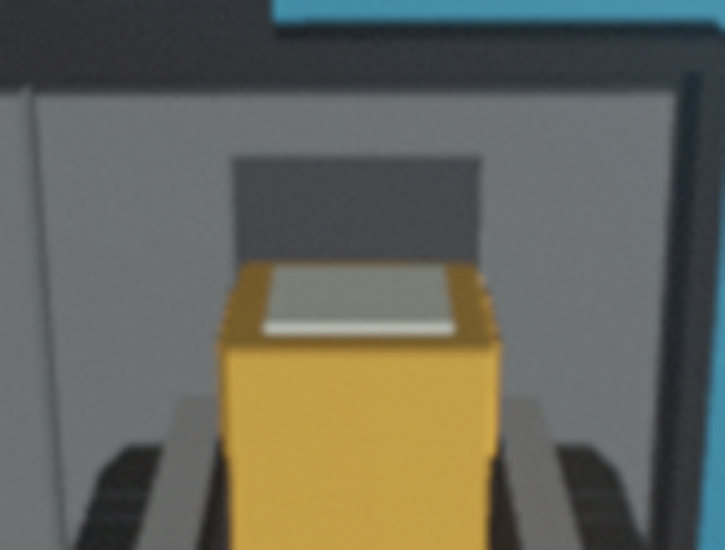

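```bash
python3 - <<'E'
from h import *
c=cam("wrist")
f=lambda p:(245+p[0]/5-.4,165+p[1]/5-.4)
A=cast(c,[f((233,157)),f((482,157))],.014)*1000;B=cast(c,[f((241,263)),f((478,263))],.0356)*1000
print(A.round(1),A.mean(0).round(1));print(B.round(1),B.mean(0).round(1))
E
```

```text
[[416.6 310.8  14. ]
 [414.7 341.5  14. ]] [415.6 326.1  14. ]
[[422.4 313.6  35.6]
 [420.8 339.8  35.6]] [421.6 326.7  35.6]
```

{"method": "send_rows", "body": {"deltas": [[[0,0,0,0,-0.004,-0.035,1],[0,0,0,0.1,0,0,1],[0,0,0,0.07,0,0,1],[0,0,0,0,0,0,1],[0,0,0,0,0,0,1]]]}}

```text
t: 43.45
tcp_pos: [0.4388, 0.3262, 0.0966]
orientation: [-0.049, 1.571, 0.048]
wrist_force: [0.7, -0.0, -1.0]
finger_gap: 0.0246
```

```bash
python3 st.py 439.7 326.2 87.3 93.6; python3 - <<'E'
from mw import *
c=cam("wrist"); a=arm.grab_frame("wrist"); cv2.imwrite("pics/w24.png",a)
cv2.imwrite("pics/z24.png",cv2.resize(a[165:275,245:390],None,fx=5,fy=5,interpolation=cv2.INTER_CUBIC))
E
```

```text
t 43.45 tcp [438.8 326.2  96.6] yawY 93.53 F [ 0.7  -0.05 -1.  ] gap 24.6 down [-0.001 -0.    -1.   ]
turn frac tool x -0.0004
tool shift/100mm [ 0.093  -0.0002  0.0087]
```

View pics/z24.png

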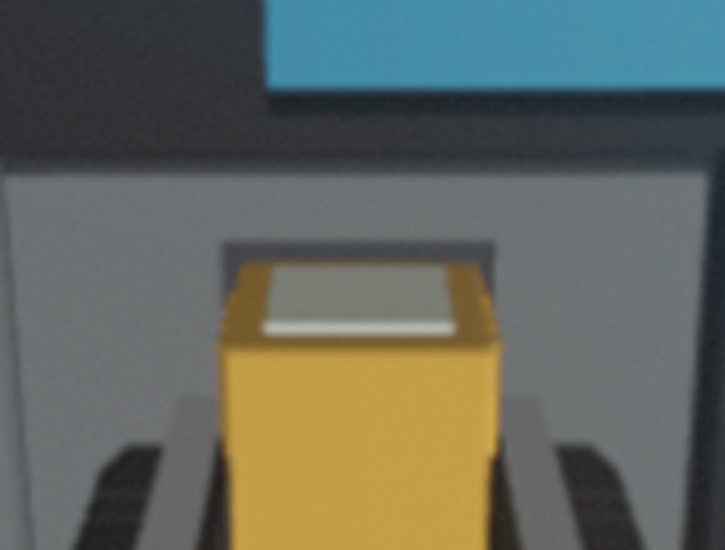

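```bash
python3 - <<'E'
from h import *
c=cam("wrist")
f=lambda p:(245+p[0]/5-.4,165+p[1]/5-.4)
A=cast(c,[f((222,241)),f((496,241))],.014)*1000;B=cast(c,[f((241,263)),f((478,263))],.0173)*1000
print(A.round(1),A.mean(0).round(1));print(B.round(1),B.mean(0).round(1))
E
```

```text
[[416.5 310.6  14. ]
 [414.6 341.2  14. ]] [415.5 325.9  14. ]
[[417.8 313.   17.3]
 [416.2 339.1  17.3]] [417.  326.   17.3]
```

{"method": "send_rows", "body": {"deltas": [[[0,0,0,0,0,0.011,1],[0,0,0,0.02,0,0,1],[0,0,0,0.02,0,0,1],[0,0,0,0.02,0,0,1],[0,0,0,0,0,0,1]]]}}

```text
t: 44.0
tcp_pos: [0.4399, 0.3262, 0.0907]
orientation: [-0.049, 1.571, 0.048]
wrist_force: [0.4, -0.3, -1.4]
finger_gap: 0.0245
```

{"method": "send_rows", "body": {"deltas": [[[0,0,0,0.02,0,0,1],[0,0,0,0,0,0,1],[0,0,0,0,0,0,1]]]}}

```text
t: 44.3
tcp_pos: [0.4401, 0.3263, 0.089]
orientation: [-0.048, 1.57, 0.048]
wrist_force: [-0.6, 0.4, -1.4]
finger_gap: 0.0249
```

{"method": "send_rows", "body": {"deltas": [[[0,0,0,0.015,0,0,1],[0,0,0,0,0,0,1]]]}}

```text
t: 44.5
tcp_pos: [0.4402, 0.3263, 0.0875]
orientation: [-0.048, 1.57, 0.048]
wrist_force: [0.2, -0.1, -1.8]
finger_gap: 0.0242
```

{"method": "send_rows", "body": {"deltas": [[[0,0,0,0.01,0,0,1],[0,0,0,0,0,0,1],[0,0,0,0,0,0,1]]]}}

```text
t: 44.8
tcp_pos: [0.4403, 0.3264, 0.0873]
orientation: [-0.049, 1.57, 0.048]
wrist_force: [-1.2, -1.5, 5.4]
finger_gap: 0.0249
```

```bash
python3 st.py; python3 - <<'E'
from mw import *
a=arm.grab_frame("wrist")
cv2.imwrite("pics/z25.png",cv2.resize(a[165:275,245:390],None,fx=5,fy=5,interpolation=cv2.INTER_CUBIC))
E
```

```text
t 44.8 tcp [440.3 326.4  87.3] yawY 93.53 F [-1.2  -1.52  5.44] gap 24.9 down [-0. -0. -1.]
```

View pics/z25.png

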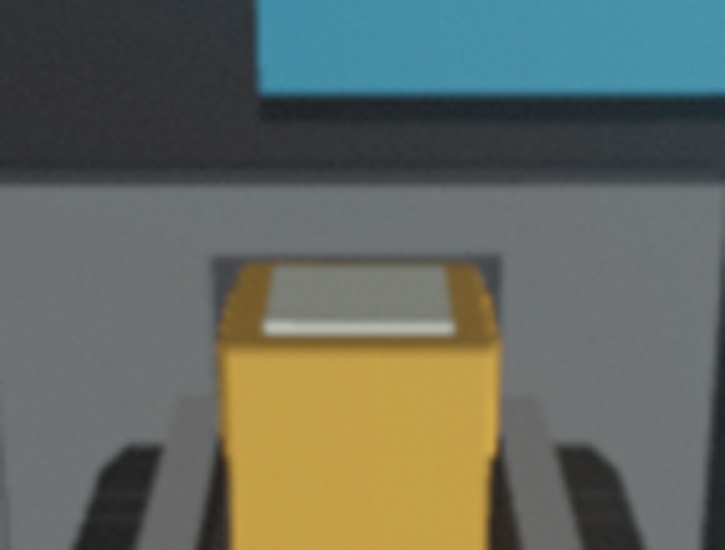

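{"method": "send_rows", "body": {"deltas": [[[0,0,0,0,0,0,0],[0,0,0,0,0,0,0],[0,0,0,0,0,0,0],[0,0,0,0,0,0,0],[0,0,0,-0.2,0,0,0],[0,0,0,-0.3,0,0,0],[0,0,0,-0.3,0,0,0],[0,0,0,-0.3,0,0,0],[0,0,0,-0.3,0,0,0],[0,0,0,-0.1,0,0,0]]]}}

```text
t: 45.85
tcp_pos: [0.4415, 0.327, 0.2401]
orientation: [-0.046, 1.565, 0.05]
wrist_force: [-0.1, 0.1, 0.2]
finger_gap: 0.0853
```

{"method": "send_rows", "body": {"deltas": [[[0,0,0,0,0.2,0.1,0],[0,0,0,0,0.3,0.2,0],[0,0,0,0,0.3,0.2,0],[0,0,0,0,0,0.1,0],[0,0,0,0,0,0,0],[0,0,0,0,0,0,0]]]}}

```text
t: 46.45
tcp_pos: [0.4946, 0.409, 0.2354]
orientation: [-0.049, 1.572, 0.047]
wrist_force: [-1.2, 0.6, 0.6]
finger_gap: 0.085
```

```bash
python3 m.py fin; python3 st.py; python3 - <<'E'
from mw import *
c=cam("wrist"); a=arm.grab_frame("wrist"); cv2.imwrite("pics/w26.png",a)
b=cv2.imread("pics/top_fin.png"); cv2.imwrite("pics/c26.png",cv2.resize(b[60:320,130:540],None,fx=1.9,fy=1.9,interpolation=cv2.INTER_CUBIC))
b=arm.grab_frame("scene"); cv2.imwrite("pics/s26.png",cv2.resize(b[130:390,170:470],None,fx=2.3,fy=2.3,interpolation=cv2.INTER_CUBIC))
E
```

```text
gold [338. 280.] c 354.3 -28.7 LxW 73.2 30.3 ang 46.4
gold [183. 225.] c 470.7 324.3 LxW 100.2 45.5 ang 1.8
gold [411. 174.] c 597.7 -190.3 LxW 73.8 30.6 ang -62.3
orange [215. 170.] c 597.2 256.8 LxW 100.6 36.4 ang 1.8
red [452. 295.] c 341.1 -259.4 LxW 90.0 19.2 ang 83.6
red [327. 141.] c 654.2 4.4 LxW 25.0 23.0 ang -88.8
plate [409. 289.] c 336.7 -187.9 LxW 98.2 6.4 ang 83.8
plate [289. 257.] c 404.4 83.8 LxW 55.9 52.8 ang -43.8
plate [331. 180.] c 583.7 -7.2 LxW 142.5 76.9 ang 9.6
plate [428. 126.] c 709.7 -227.8 LxW 50.8 9.6 ang 86.4
[100  20  76] [109  18 111] [109  43  48] [100 137 171]
t 46.5 tcp [494.5 409.  235.7] yawY 93.49 F [-0.02  0.12  0.01] gap 85.4 down [-0.002 -0.001 -1.   ]
```

View pics/w26.png

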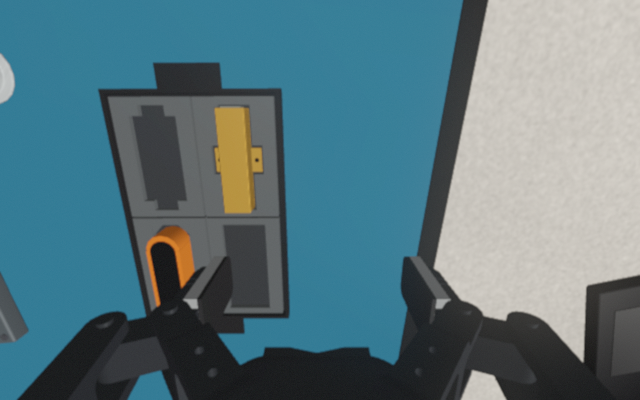

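View pics/c26.png

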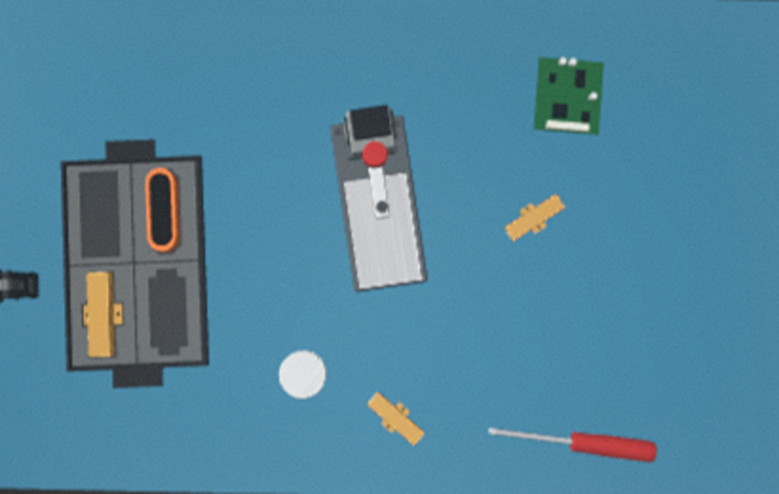

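View pics/s26.png

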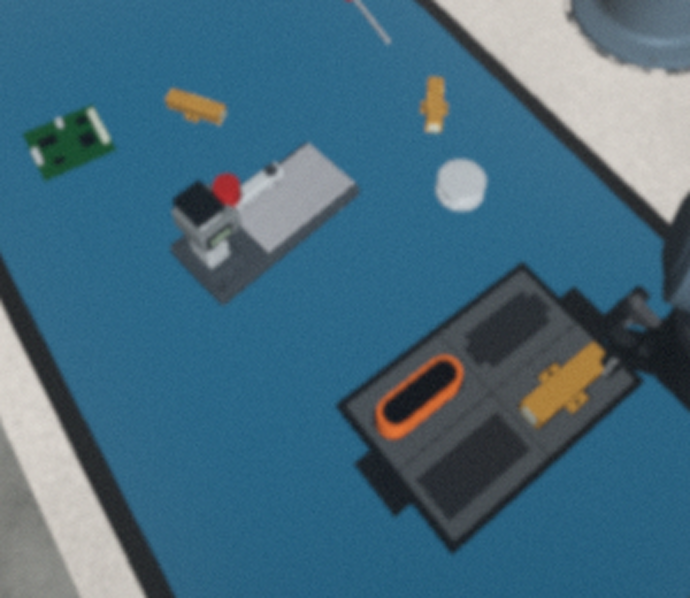

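```bash
python3 -c "
from plant import arm
print(arm.hand_in(), arm.get_state()['t'])"
```

```text
the job is handed in; nothing more can be done
the job is handed in; nothing more can be done
```

The job is done and handed in at about 46.5 s of the 210 s allowed; no verdict is reported. Only the choke and the resistor were on the mat, so I skipped the heat sink and power module. I took the largest of the three gold parts as the resistor.

| Step | Tool height at contact | Reading | Peak wrist force |
|---|---|---|---|
| Zero check, foot on the bare anvil | 157.7 mm (end stop) | 0 | about 13 N |
| Choke, flat on the anvil | 185.7 mm | about 28.0 mm | about 5 N |
| Resistor, flat on the anvil | 181.7 mm | about 24.0 mm | about 5 N |

Readings are the contact height minus the zero height; the force includes about 2 N of spring.

- **Seating:** each part touched the floor of its own nest within 0.1 mm of the expected height, and the last pictures show both lying flat there.
- **Gauge and bystanders:** the gauge is sprung back up. The screwdriver, solder reel and circuit board, and both small gold parts, measure where they were at the start. The gripper is open and clear.
- **Disagreement:** the wrist and top cameras differed by 1–3 mm in position. I therefore did the final alignment over each nest from the wrist picture alone. No other check failed.
- **Disturbances:** I noticed no grip slackening and no part knocked aside.

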